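# Close the bracelet box and hold the scanner over its label

### The arm

A 6-joint arm with a two-finger parallel gripper is mounted at the origin on the work surface. World frame = base frame: x ahead of the robot, y to its left, z up, the work surface at z = 0. Lengths are in m, angles in rad, forces in N, time in s.
With the tool pointing down it reaches from about 0.25 to 0.775 m from the base axis. Payload 4 kg.
Tool frame: the origin (TCP) lies on the centre line of the jaws, within the pads' length; the fingertips stand ctrl.tips_ahead ahead of it and the grasp point (between the pads) lies 6 mm ahead of it (ctrl.tips_ahead is the distance from the TCP to the fingertips, in m); y points along the fingers, z is the direction in which the jaws open and shut, and the axes are right-handed (so a half turn about y gives the same grasp; the last joint's range is limited). The gripper opens to 85 mm and grips with 20 to 120 N. Pads are 22 mm wide; open, the fingers measure 114 mm over their backs; the gripper's body (76 mm by 85 mm) begins 54 mm behind the grasp point. The pads swing forward as they close: fully open they stand 13 mm farther back than shut.
Start: joints at [-1.323, 0.087, 1.371, -0, 1.684, -0.103], TCP at [0.189, -0.517, 0.256] pointing down, gripper open.
Joint ranges: [-3.1, 3.1], [-0.76, 2.03], [0.27, 2.55], [-1.08, 4.22], [0.17, 2.65], [-2.57, 2.57]. Speed limits (rad/s): [2.79, 2.79, 3.14, 3.14, 3.14, 3.14].

### API

Orientations are given as a rotation vector (axis times angle).
In Python, from cell import ctrl, vision gives the robot as it stands.
- The arm moves only by the tool play_rows, never from a script. Its argument "motion" is a list of rows, each an object of numbers: "fingers": the opening, from 0 (shut) to 1 (fully open); "tx", "ty", "tz": the shift along the world's x, y, z in mm; "roll": the turn about the world's z in rad. In form: [{"fingers": .., "tx": .., "ty": .., "tz": .., "roll": ..}, ...]. A call has exactly 8 rows; each row shifts and turns the pose as measured when the row begins; what a row does not reach is not made up. A row lasts 1/10 s, in which the tool goes at most 50 mm and 8.59 degrees, less where a joint would pass 70% of its speed; a pose out of reach is approached as far as the arm can. A call is refused whole if a number of a shift passes 50 or a number of a turn 0.15, either way. A call with a gripper value outside its range is refused whole. The fingers move at their own pace and stop on an object; "force" is the grip in N (left out, the last holds). Time passes only in rows, so rows that do not move let the fingers close, or fill a call up. It gives the time, the measured TCP pose, the force and the opening at its end, in the units of the state.
- ctrl.read_state(): the state, without advancing time (a new reading comes with each control period).
- vision.capture(name): name is "scene" or "top" or "wrist"; returns (picture, depth): 420x560x3 uint8, blue, green, red; 420x560 float32, m along the optical axis (not along the pixel's ray), 0 where there is no reading.
- vision.calibration(name): a dict with "fovy" (degrees; the focal length in pixels is half the picture's height over the tangent of half this angle, whatever the lens; pixels are square), "cx", "cy" (the principal point, pixels), "eye" and "orientation" of the camera in the world. Camera axes: x right, y up, looking along -z (the intrinsics and any distortion apply to the point x, -y, -z); pixel columns grow to the right and rows downward; lengths in m; the calibration is good to about 2 mm. A picture is of the moment at which its call begins: read the wrist's pose just before it. calibration takes no time and is no camera call; for the wrist camera it gives the pose at the moment of the call.
- ctrl.job_done(): hands the job in, once; it reports no verdict.
The state is a dict: "time": time; "qpos": joint angles; "qd": joint speeds; "effort": joint torques, N m; "ee_pos": TCP position; "eef_rot": TCP orientation; "wrist_force": force on the tool from outside, world axes, zero at the start; "moment": the same for the moment, N m; "width": finger opening in m.
Only numpy, scipy, OpenCV 4.12 (cv2) and the standard library are available. Lean on these libraries where they do the work, as an engineer would, in place of code of your own. Each camera call takes 0.05 s, during which the arm holds its last target.

### The job

Close the open bracelet box: lower its loose lid squarely over it until it is fully down, and let go. Then lift the barcode scanner out of its holder, carry it clear over everything and hold it, nose down and level, about 25 mm above the centre of the barcode label on the lid you have just fitted, the wide side of the nose running along the lid's length so that the scan line crosses all the bars. Finish while still holding it there, motionless and touching nothing; do not drop the lid, bump anything with the scanner, tip it over or shift the other things on the desk.

Things in the scene. Friction and masses are not known exactly. Their poses are not given: they have to be found in the camera images.
- box: The open bracelet box: dark grey rigid board, 120 (x) x 50 (y) x 42 (z) mm, open at the top, with a fabric cushion and a steel bracelet below the rim; loose, about 0.3 kg. Origin at the centre of its underside, z up. It stands left of the shoes, at the nearer or the farther of two places; the closed box stands at the other.
- lid: Its loose lift-off lid, dark grey, right way up on the desk right of the shoes: 130 (x) x 60 (y) x 25 mm outside, 50 g; grip across the 60 mm. 3 mm top over a 22 mm deep skirt, 125 x 55 mm inside: 2.5 mm play all round the box, either way round. Origin at the centre of the skirt's lower edge, z up. Fully down, its origin is 20 mm above the box's origin and its top 45 mm above the desk.
- lid_label (a point): Centre of the white barcode label on the lid's top: 30 mm from the lid's centre along the lid's +x, 26 mm above the lid's origin. The label is 58 (x) x 38 (y) mm; its black bars lie across the lid (along y) and stand in a row along the lid's length (x). Axes as the lid's.
- scanner: Pistol-shaped barcode scanner, 0.17 kg, nose down in its holder. Origin at the centre of the nose's end face (lowest), z up. Rubber nose 66 (y, wide side, scan line along y) x 46 mm, 27 mm high, tapering to a flat-sided head 48 (y) x 44 mm from 52 to 90 mm up (100 in all). Grip across those 48 mm or the handle. Centre of mass 9 mm towards the handle, 50 mm up.
- scanner_window (a point): The scanner's window: the centre of the nose's end face, the same point and axes as scanner. This point is to hover over the label.
- scanner_handle (a point): Middle of the scanner's black handle: 74 mm towards the scanner's -x and 78 mm above its origin. The handle is 30 mm wide (y) and 36 mm thick, leaves the head towards -x with its middle line 66 mm up, and rises to 90 mm at its end, 125 mm from the origin. Axes as the scanner's.
- scanner_holder: Black holder fixed to the desk, right of the shoes (holder and lid: one nearer, one farther). Base 120 x 110 x 12 mm, with a socket 50 (x) x 70 (y) mm inside, 4 mm walls, from 12 mm up (its floor, where the nose rests) to 40 mm up. Origin at the centre of its underside; axes as those of the scanner standing in it.
- closed_box: A second bracelet box of the same kind, already closed, with its own label on the lid; 130 x 60 x 45 mm. Leave alone. Origin at the centre of its underside.
- shoe_left: Navy lady's flat shoe, 240 (x, toe to +x) x 76 x 62 mm, in the middle of the desk. Leave alone. Origin under its centre.
- shoe_right: The other shoe of the pair, beside the first. Leave alone. Origin under its centre.
- organiser: Clear acrylic organiser 165 (x) x 115 (y) mm, its contents and back reaching 125 mm up, beyond the shoes in the middle of the desk. Leave alone. Origin at the centre of its underside.
- phone: Black phone lying flat, 148 x 70 x 8 mm, left side. Leave alone. Origin at the centre of its underside.
- lint_roller: Lint roller lying on the desk, 230 (x) x 52 x 52 mm, right side. Leave alone. Origin on its underside, between roll (+x) and handle (-x).
- tape_dispenser: Black desk tape dispenser, 150 (x) x 60 x 83 mm, far left. Leave alone. Origin at the centre of its underside.

How it is judged:
On the way, in this order (a step that is already met when the one before it is completed fails the run):
1. the lid is fully down and square on the open box, and released (horizontal distance between lid and box below 0.006 m and z of lid in the frame of box between 0.017 and 0.023 m and angle between the x axis of lid and the x axis of box, either way round below 0.1 rad and angle between lid's own z axis and vertical below 0.06 rad and contact force between the fingers and lid below 0.1 N), for 0.3 s.
2. the scanner is lifted out of its holder in the gripper, the lid staying on the box (z of scanner in the frame of scanner_holder above 0.06 m and contact force between the fingers and scanner above 0.5 N and z of lid in the frame of box below 0.023 m and horizontal distance between lid and box below 0.006 m), for 0.1 s.
At the end, for the whole second after the job is handed in: Gripper holds the scanner still, upright (0.15 rad), window 12-40 mm above the label, within 12 mm of its centre, wide side within 0.21 rad of the lid's length, touching nothing else; lid fully down on the box (17-23 mm above its origin, within 6 mm, 0.1 rad), untouched; box on the desk (all of step 1 and horizontal distance between scanner_window and lid_label below 0.012 m and z of scanner_window in the frame of lid_label between 0.012 and 0.04 m and angle between scanner's own z axis and vertical below 0.15 rad and angle between the y axis of scanner and the x axis of lid, either way round below 0.21 rad and linear speed of scanner below 0.02 m/s and contact force between the fingers and scanner above 0.5 N and contact force between scanner and lid below 0.05 N and contact force between scanner and box below 0.05 N and contact force between scanner and closed_box below 0.05 N and contact force between scanner and organiser below 0.05 N and height (world z) of box below 0.004 m and angle between box's own z axis and vertical below 0.06 rad); the arm keeps its last pose, push and grip.
It fails at once if one of the other things was shifted by more than 20 mm (distance of any of closed_box, shoe_left, shoe_right, organiser, phone, lint_roller, tape_dispenser from where it was at the start of the episode above 0.02 m).
It fails at once if the scanner bumped into something on the desk (over 1.5 N) (contact force between scanner and lid above 1.5 N or contact force between scanner and box above 1.5 N or contact force between scanner and closed_box above 1.5 N or contact force between scanner and shoe_left above 1.5 N or contact force between scanner and shoe_right above 1.5 N or contact force between scanner and organiser above 1.5 N or contact force between scanner and phone above 1.5 N or contact force between scanner and lint_roller above 1.5 N or contact force between scanner and tape_dispenser above 1.5 N).
It fails at once if the scanner was tipped over (more than 0.7 rad) (angle between scanner's own z axis and vertical above 0.7 rad).
It fails at once if the lid was dropped (falling free at over 0.8 m/s) (linear speed of lid above 0.8 m/s and contact force between the fingers and lid below 0.05 N).
It also fails if it takes over 69 s, if anything falls off the work surface, if the arm or the gripper's body presses on something with over 40 N, if the wrist force passes 120 N, or if a joint passes its speed limit or range.

## Working session

There is one attempt and no reset: what is moved stays moved. The work goes in short steps, Python scripts to look and compute and a tool call to move; the robot and the scene stay as the last step left them, time stands still between calls to the robot, and variables do not carry over. Pictures are saved under pics/ and viewed, and the job is handed in when it is done.

Besides the shell and the picture viewer there is one more tool, called after "Call:" as a command line: name --argument value ..., lists and objects as JSON in quotes. play_rows: Moves the arm, as the interface text tells. Its arguments: {"type":"object","properties":{"motion":{"type":"array"},"force":{"type":"number"}},"required":["motion"]}

```bash
mkdir -p pics; ls
python3 - <<'E'
from cell import ctrl, vision
import cv2
s=ctrl.read_state();print(s, ctrl.tips_ahead)
for n in("scene","top"):
    p,d=vision.capture(n);cv2.imwrite(f"pics/{n}0.png",p);print(n,vision.calibration(n))
    import numpy as np;np.savez(f"{n}0.npz",p=p,d=d)
E
```

```text
pics
{'time': 0.0, 'qpos': array([-1.32311073e+00,  8.79516532e-02,  1.37229136e+00, -2.12421952e-05,
        1.68357976e+00, -1.03104816e-01]), 'qd': array([-9.24595736e-04,  6.22479737e-04,  2.78184192e-04, -1.54564858e-04,
        2.48304610e-03, -9.06211573e-05]), 'effort': array([ 1.08186119e-03, -3.51862943e+01, -3.13266492e+01, -6.16310467e-05,
        1.08468375e-02, -2.24163011e-05]), 'ee_pos': array([ 0.18887877, -0.51607332,  0.25512206]), 'eef_rot': array([-0.36005689,  2.03298418, -2.0284001 ]), 'wrist_force': array([ 0.16293145,  0.00263508, -0.07700962]), 'moment': array([-0.02087497, -0.00765875,  0.00970441]), 'width': 0.08568474621843186} 0.025
scene {'fovy': 49.851462694685296, 'cx': 282.5120948986996, 'cy': 210.7530046716775, 'eye': array([1.05850582, 0.87958697, 1.170686  ]), 'orientation': array([0.28950658, 0.97208251, 2.44510257])}
top {'fovy': 45.104087423219134, 'cx': 274.1800073082301, 'cy': 208.09835440106266, 'eye': array([ 0.38209645, -0.01297034,  1.55336592]), 'orientation': array([ 0.08557438, -0.06278814, -1.55225247])}
```

View pics/scene0.png

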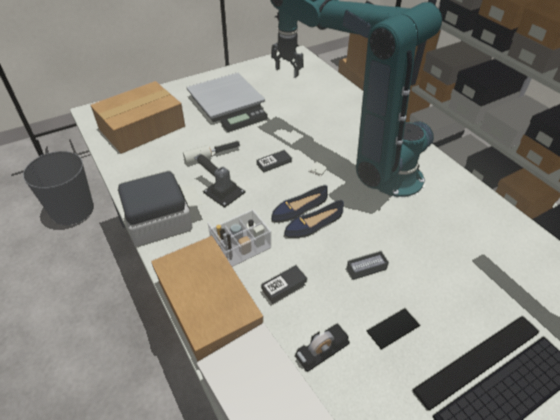

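View pics/top0.png

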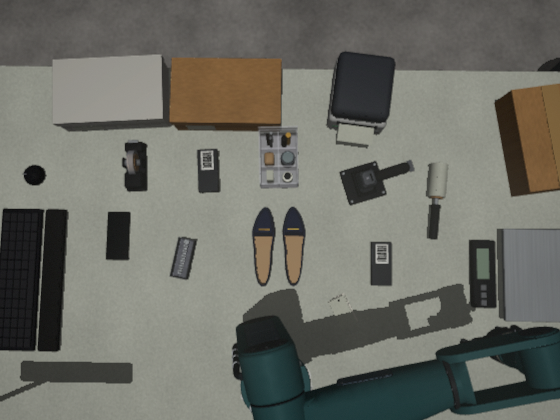

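```bash
cat > h.py <<'E'
import numpy as np, cv2
from scipy.spatial.transform import Rotation as R
def cloud(d,c):
    f=d.shape[0]/2/np.tan(np.radians(c['fovy'])/2)
    v,u=np.mgrid[:d.shape[0],:d.shape[1]]
    P=np.stack([(u-c['cx'])/f*d,-(v-c['cy'])/f*d,-d],-1)
    return P@R.from_rotvec(c['orientation']).as_matrix().T+c['eye']
def proj(X,c,h=420):
    f=h/2/np.tan(np.radians(c['fovy'])/2)
    q=(np.asarray(X)-c['eye'])@R.from_rotvec(c['orientation']).as_matrix()
    return np.stack([c['cx']+f*q[...,0]/-q[...,2],c['cy']-f*q[...,1]/-q[...,2]],-1)
def ray(uv,c,z,h=420):
    f=h/2/np.tan(np.radians(c['fovy'])/2)
    uv=np.asarray(uv,float)
    d=np.stack([(uv[...,0]-c['cx'])/f,-(uv[...,1]-c['cy'])/f,-np.ones(uv.shape[:-1])],-1)@R.from_rotvec(c['orientation']).as_matrix().T
    return c['eye']+d*((z-c['eye'][2])/d[...,2])[...,None]
E
python3 - <<'E'
from h import *
from cell import vision
for n in ("top","scene"):
    z=np.load(f"{n}0.npz");c=vision.calibration(n);P=cloud(z['d'],c)
    print(n)
    if n=="top":
        print("desk z", [np.round(P[y,x],4) for y,x in((300,200),(200,90),(210,330),(270,330))])
        for name,(x0,y0,x1,y1) in dict(box=(160,225,205,290),lid=(362,232,400,295),closed=(190,140,228,200),holder=(330,150,425,212),org=(252,120,305,192),shoes=(245,200,310,290),roller=(420,155,455,245),tape=(115,135,155,195)).items():
            Q=P[y0:y1,x0:x1].reshape(-1,3);zz=Q[:,2]
            for lo in (0.008,):
                m=zz>lo
                r=cv2.minAreaRect((Q[m][:,:2]*1000).astype(np.float32))
                print(name,m.sum(),np.round(r[0],1),np.round(r[1],1),round(r[2],1),'z pct',np.round(np.percentile(zz[m],[5,50,90,99,100]),4))
p=np.load("top0.npz")['p']
a=cv2.resize(p[220:300,150:210],None,fx=6,fy=6,interpolation=cv2.INTER_CUBIC)
b=cv2.resize(p[220:300,350:410],None,fx=6,fy=6,interpolation=cv2.INTER_CUBIC)
cv2.imwrite("pics/c1.png",np.hstack([a,b]))
cv2.imwrite("pics/c2.png",cv2.resize(p[145:215,330:460],None,fx=6,fy=6,interpolation=cv2.INTER_CUBIC))
E
```

```text
top
desk z [array([0.2454, 0.2309, 0.0032]), array([ 0.5454,  0.5842, -0.0019]), array([ 0.5261, -0.1607,  0.0035]), array([ 0.3429, -0.1622,  0.0024])]
box 789 [347.1 181.2] [353.1 176. ] 73.7 z pct [0.014  0.0276 0.0417 1.5534 1.5534]
lid 944 [ 375.  -191.7] [357.6 184.9] 85.9 z pct [0.0119 0.026  0.0303 0.0344 1.5534]
closed 929 [532.7 155.9] [429.6 142.3] 29.9 z pct [0.0307 0.0453 0.05   1.1337 1.5534]
holder 1783 [ 591.8 -213.9] [251.6 523.5] 20.5 z pct [0.0092 0.0381 0.1129 1.5534 1.5534]
org 2188 [589.6  -3.9] [415.4 157.5] 2.8 z pct [0.0112 0.0708 0.1089 0.1239 1.5534]
shoes 2769 [418.8  -1.9] [268.1 196.9] 2.2 z pct [0.012  0.0228 0.0458 1.5534 1.5534]
roller 1054 [ 545.3 -274.5] [279.3 549.7] 5.0 z pct [0.0113 0.042  0.0538 1.5534 1.5534]
tape 1105 [576.1 237.5] [605.2 188.1] 69.5 z pct [0.0131 0.047  0.0747 1.5534 1.5534]
scene
```

View pics/c1.png

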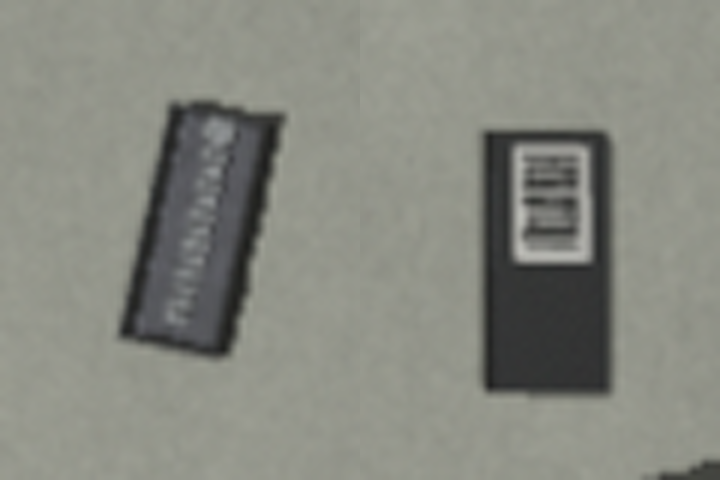

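View pics/c2.png

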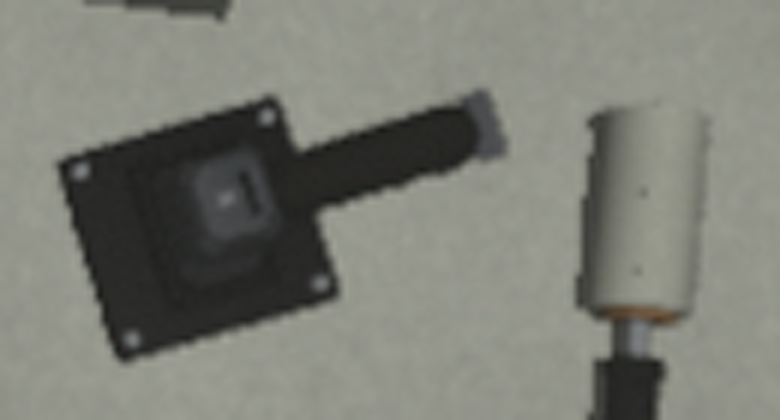

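```bash
cat >> h.py <<'E'
from scipy.optimize import minimize
def sil(pose,dims,c,shape,up=8):
    x,y,a=pose;L,W,H=dims
    k=np.array([(i*L/2,j*W/2,h) for i in(-1,1) for j in(-1,1) for h in(0,H)])
    X=k.copy();X[:,0]=x+k[:,0]*np.cos(a)-k[:,1]*np.sin(a);X[:,1]=y+k[:,0]*np.sin(a)+k[:,1]*np.cos(a)
    uv=proj(X,c)
    hull=cv2.convexHull(uv.astype(np.float32))[:,0]
    return hull
def fit(mask,roi,dims,c,p0):
    x0,y0,x1,y1=roi;S=8
    m=cv2.resize(mask[y0:y1,x0:x1].astype(np.float32),None,fx=S,fy=S,interpolation=cv2.INTER_LINEAR)
    m=(m>0.5)
    def cost(p):
        h=sil((p[0],p[1],p[2]*10),dims,c,None)
        hh=((h-[x0,y0]+0.5)*S-0.5)
        im=np.zeros(m.shape,np.uint8);cv2.fillPoly(im,[np.round(hh*16).astype(np.int32)],1,shift=4)
        return (im.astype(bool)^m).sum()/m.sum()
    q=np.array([p0[0],p0[1],p0[2]/10])
    for s in(0.02,0.006):
        r=minimize(cost,q,method='Nelder-Mead',options=dict(initial_simplex=np.vstack([q]+[q+s*e for e in np.eye(3)]),xatol=1e-5,fatol=1e-5));q=r.x
    return q[0],q[1],q[2]*10,r.fun
E
python3 - <<'E'
from h import *
from cell import vision
c=vision.calibration("top");p=np.load("top0.npz")['p'];g=p.max(2)
print(np.percentile(g[220:300,150:210],[5,20,50]))
desk=cv2.GaussianBlur(p,(1,1),0)
for name,roi,dims,p0 in (("box",(162,228,205,288),(.12,.05,.042),(.36,.25,-.25)),("lid",(362,232,402,292),(.13,.06,.025),(.37,-.25,0)),("closed",(190,140,228,200),(.13,.06,.045),(.58,.2,.0))):
    m=(g<118).astype(np.uint8)
    # fill label
    m=cv2.morphologyEx(m,cv2.MORPH_CLOSE,np.ones((3,3)))
    sub=np.zeros_like(m);x0,y0,x1,y1=roi;sub[y0:y1,x0:x1]=m[y0:y1,x0:x1]
    cs,_=cv2.findContours(sub,cv2.RETR_EXTERNAL,cv2.CHAIN_APPROX_NONE);k=max(cs,key=cv2.contourArea)
    sub[:]=0;cv2.drawContours(sub,[k],-1,1,-1)
    print(name,cv2.contourArea(k),np.round(fit(sub,roi,dims,c,p0),4))
cc=ray([(340,171.7),(375.8,161.2),(386.3,193.8),(350.3,205)],c,.012);print(cc,cc.mean(0),np.linalg.norm(np.diff(cc,axis=0),axis=1))
hb=ray([(330+227/6,145+195/6)],c,.112);hd=ray([(330+490/6,145+122/6)],c,.12);print(hb,hd)
s=vision.calibration("wrist");print(s)
E
```

```text
[ 70. 146. 150.]
box 760.5 [ 0.3726  0.2828 -0.185   0.0512]
lid 902.5 [ 0.3433 -0.2056  0.1111  1.    ]
closed 923.5 [0.6389 0.2142 0.058  0.05  ]
[[ 0.64415082 -0.18977517  0.012     ]
 [ 0.67858681 -0.29968167  0.012     ]
 [ 0.57793362 -0.33162391  0.012     ]
 [ 0.54165708 -0.22178735  0.012     ]] [ 0.61058208 -0.26071703  0.012     ] [0.11517497 0.10560005 0.1156722 ]
[[ 0.61154179 -0.25820846  0.112     ]] [[ 0.64739672 -0.38186545  0.12      ]]
{'fovy': 66.70962714003208, 'cx': 284.84600962972337, 'cy': 205.88044119642834, 'eye': array([ 0.255977  , -0.49244335,  0.37461662]), 'orientation': array([-0.24630942,  0.17389194, -1.21140491])}
```

Run:
```python
from h import *
from cell import vision
c=vision.calibration("top");p=np.load("top0.npz")['p'];g=p.max(2)
vis=cv2.resize(p,None,fx=6,fy=6,interpolation=cv2.INTER_CUBIC);out=[]
for name,roi,dims in (("box",(155,222,211,294),(.12,.05,.042)),("lid",(355,228,411,300),(.13,.06,.025)),("closed",(182,134,238,206),(.13,.06,.045))):
    m=(g<112).astype(np.uint8)
    sub=np.zeros_like(m);x0,y0,x1,y1=roi;sub[y0:y1,x0:x1]=m[y0:y1,x0:x1]
    sub=cv2.morphologyEx(sub,cv2.MORPH_OPEN,np.ones((2,2)))
    cs,_=cv2.findContours(sub,cv2.RETR_EXTERNAL,cv2.CHAIN_APPROX_NONE);k=max(cs,key=cv2.contourArea)
    sub[:]=0;cv2.drawContours(sub,[k],-1,1,-1)
    u0=k[:,0].mean(0);w0=ray(u0,c,dims[2])
    f=fit(sub,roi,dims,c,(w0[0],w0[1],-.1));print(name,np.round(w0,3),np.round(f,4))
    for sc in(.95,.97):
        print(sc,np.round(fit(sub,roi,tuple(np.array(dims)*[sc,sc,1]),c,f[:3]),4))
    h=sil(f[:3],dims,c,None)
    cv2.polylines(vis,[np.round((h+.5)*6*16).astype(np.int32)],True,(0,255,0),1,shift=4)
    out.append(vis[y0*6:y1*6,x0*6:x1*6][:,:,:])
cv2.imwrite("pics/f1.png",cv2.resize(np.hstack(out),None,fx=.79,fy=.79))
```

```text
box [0.37  0.276 0.042] [ 0.3702  0.2796 -0.1796  0.0461]
0.95 [ 0.3689  0.2799 -0.1896  0.1223]
0.97 [ 0.3701  0.2799 -0.1896  0.0903]
lid [ 0.363 -0.314  0.025] [ 0.3632 -0.3166 -0.006   0.0183]
0.95 [ 0.3632 -0.3166 -0.006   0.1051]
0.97 [ 0.3649 -0.3166 -0.0037  0.0692]
closed [0.633 0.208 0.045] [0.6362 0.2111 0.0583 0.0513]
0.95 [0.6359 0.2121 0.0253 0.106 ]
0.97 [0.6357 0.2116 0.0404 0.0737]
```

View pics/f1.png

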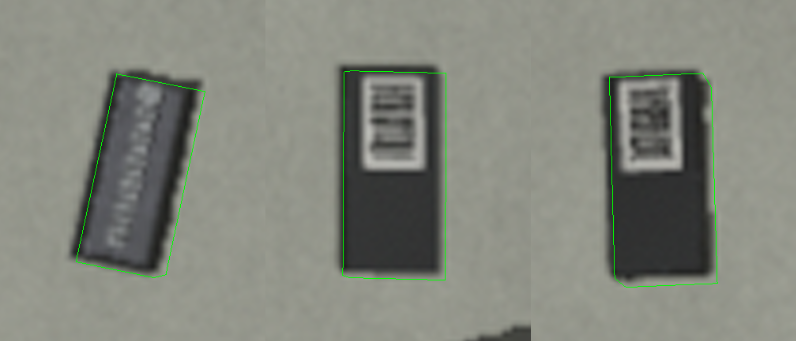

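```bash
cat >> h.py <<'E'
def st():
    from cell import ctrl
    s=ctrl.read_state();M=R.from_rotvec(s['eef_rot']).as_matrix()
    print('t',round(s['time'],2),'pos',np.round(s['ee_pos']*1000,1),'y',np.round(M[:,1],3),'jaw yaw',round(np.arctan2(M[1,2],M[0,2]),4),'F',np.round(s['wrist_force'],2),'w',round(s['width'],4),'q',np.round(s['qpos'],2))
    return s,M
E
python3 - <<'E'
from h import *
st()
E
```

```text
t 0.1 pos [ 188.9 -516.1  255.2] y [-0.001  0.002 -1.   ] jaw yaw -1.22 F [-0.21  0.64 -0.07] w 0.0858 q [-1.32  0.09  1.37 -0.    1.68 -0.1 ]
```

Call:
play_rows --motion '[{"fingers":1,"tx":18,"ty":24,"tz":0,"roll":-0.045},{"fingers":1,"tx":18,"ty":24,"tz":0,"roll":-0.045},{"fingers":1,"tx":18,"ty":24,"tz":0,"roll":-0.045},{"fingers":1,"tx":18,"ty":24,"tz":0,"roll":-0.045},{"fingers":1,"tx":18,"ty":24,"tz":0,"roll":-0.045},{"fingers":1,"tx":18,"ty":24,"tz":0,"roll":-0.045},{"fingers":1,"tx":18,"ty":24,"tz":0,"roll":-0.045},{"fingers":1,"tx":18,"ty":24,"tz":0,"roll":-0.045}]'

```text
time: 0.9
ee_pos: [0.3335, -0.3176, 0.2487]
eef_rot: [-0.032, -2.217, 2.19]
wrist_force: [0.2, -0.8, 0.4]
width: 0.0856
```

Run:
```python
from h import *
from cell import vision
st();c=vision.calibration("wrist");p,d=vision.capture("wrist");cv2.imwrite("pics/w1.png",p);np.savez("w1.npz",p=p,d=d,**c);print(c);st()
```

```text
t 0.9 pos [ 333.5 -317.6  248.7] y [-0.003  0.012 -1.   ] jaw yaw -1.6031 F [ 0.16 -0.77  0.39] w 0.0856 q [-0.89 -0.1   1.58  0.01  1.68  0.72]
{'fovy': 66.70962714003208, 'cx': 284.84600962972337, 'cy': 205.88044119642834, 'eye': array([ 0.40523491, -0.32187714,  0.36787076]), 'orientation': array([-0.21317391,  0.2384686 , -1.58950208])}
t 0.95 pos [ 335.8 -314.1  248.8] y [-0.     0.016 -1.   ] jaw yaw -1.6 F [ 0.8   2.24 -0.06] w 0.0853 q [-0.88 -0.11  1.58  0.01  1.68  0.72]
```

View pics/w1.png

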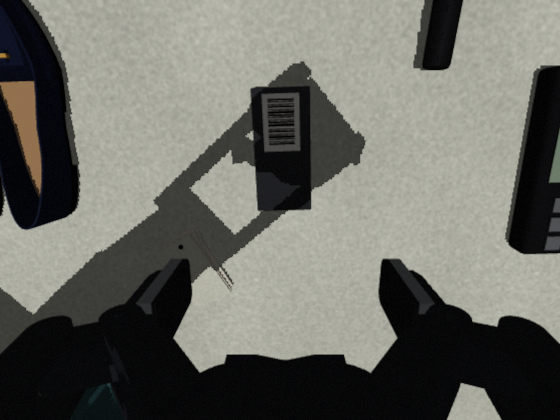

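```bash
cat >> h.py <<'E'
def wcap(name):
    from cell import vision
    st();c=vision.calibration("wrist");p,d=vision.capture("wrist");cv2.imwrite(f"pics/{name}.png",p);np.savez(name+".npz",p=p,d=d,**c)
    return p,d,c
E
python3 - <<'E'
from h import *
p,d,c=wcap("w2")
P=cloud(d,c);Q=P[70:230,230:330].reshape(-1,3)
m=(d[70:230,230:330].ravel()>0)&(Q[:,2]>0.015)&(Q[:,2]<.04)
im=np.zeros(d.shape,np.uint8);im[70:230,230:330]=m.reshape(160,100)
im=cv2.morphologyEx(im,cv2.MORPH_OPEN,np.ones((5,5)))
mm=im[70:230,230:330].ravel()>0
r=cv2.minAreaRect((Q[mm][:,:2]*1000).astype(np.float32));print(r,np.median(Q[mm][:,2]),np.median(P[100:200,350:400,2]))
k=max(cv2.findContours(im,0,1)[0],key=cv2.contourArea);r2=cv2.minAreaRect(k);b=cv2.boxPoints(r2);print(b)
w=ray(b,c,.025);print(np.round(w,4),w.mean(0),np.linalg.norm(np.diff(w,axis=0),axis=1))
cv2.imwrite("pics/w2z.png",np.hstack([cv2.resize(p[70:230,230:330],None,fx=4,fy=4,interpolation=cv2.INTER_CUBIC)*1,cv2.cvtColor(cv2.resize(im[70:230,230:330]*255,None,fx=4,fy=4),8)])[:600])
E
```

```text
t 0.95 pos [ 335.8 -314.1  248.8] y [-0.     0.016 -1.   ] jaw yaw -1.6 F [ 0.8   2.24 -0.06] w 0.0853 q [-0.88 -0.11  1.58  0.01  1.68  0.72]
((365.31134033203125, -313.1810607910156), (60.13111114501953, 130.06185913085938), 89.9859848022461) 0.026817866361536047 0.0017110422790464208
[[254.66463   89.925995]
 [312.7032    88.31381 ]
 [316.10876  210.91367 ]
 [258.0702   212.52585 ]]
[[ 0.4304 -0.2834  0.025 ]
 [ 0.4302 -0.3422  0.025 ]
 [ 0.3004 -0.3454  0.025 ]
 [ 0.3001 -0.28    0.025 ]] [ 0.36527887 -0.31273189  0.025     ] [0.05879148 0.12980617 0.06541395]
```

View pics/w2z.png

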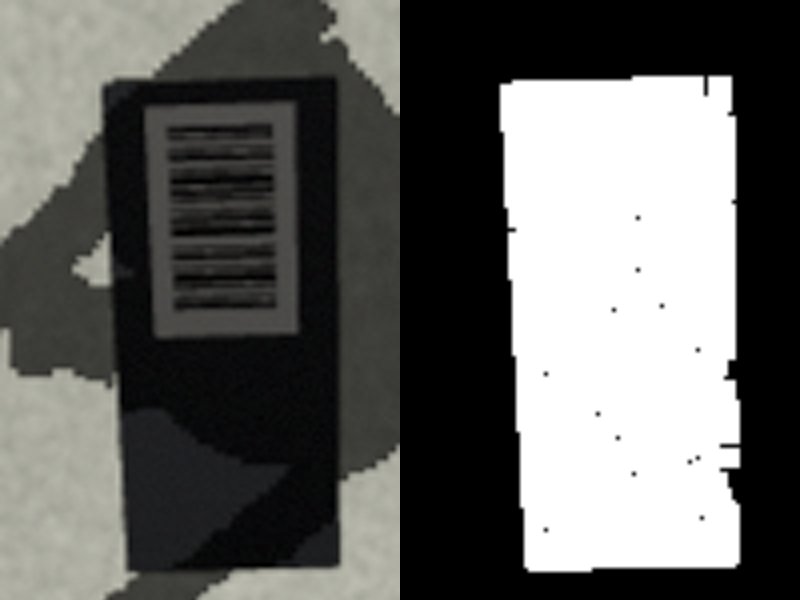

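Call:
play_rows --motion '[{"fingers":1,"tx":8,"ty":0,"tz":-20,"roll":0.01},{"fingers":1,"tx":8,"ty":0,"tz":-25,"roll":0.01},{"fingers":1,"tx":8,"ty":1,"tz":-25,"roll":0.01},{"fingers":1,"tx":6,"ty":0,"tz":-25,"roll":0},{"fingers":1,"tx":0,"ty":0,"tz":-25,"roll":0},{"fingers":1,"tx":0,"ty":0,"tz":-20,"roll":0},{"fingers":1,"tx":0,"ty":0,"tz":-15,"roll":0},{"fingers":1,"tx":0,"ty":0,"tz":0,"roll":0}]'

```text
time: 1.8
ee_pos: [0.3619, -0.3173, 0.0866]
eef_rot: [-0.017, 2.232, -2.209]
wrist_force: [-0.0, -0.6, -0.8]
width: 0.0858
```

```bash
python3 -c "
from h import *
st()"
```

```text
t 1.8 pos [ 361.9 -317.3   86.6] y [-0.007  0.011 -1.   ] jaw yaw -1.562 F [-0.01 -0.58 -0.77] w 0.0858 q [-0.84  0.04  1.76  0.    1.35  0.72]
```

Call:
play_rows --motion '[{"fingers":1,"tx":2,"ty":2,"tz":-12,"roll":-0.005},{"fingers":1,"tx":1.5,"ty":2,"tz":-12,"roll":-0.004},{"fingers":1,"tx":0,"ty":0,"tz":-10,"roll":0},{"fingers":1,"tx":0,"ty":0,"tz":-10,"roll":0},{"fingers":1,"tx":0,"ty":0,"tz":-7,"roll":0},{"fingers":1,"tx":0,"ty":0,"tz":-5,"roll":0},{"fingers":1,"tx":0,"ty":0,"tz":0,"roll":0},{"fingers":1,"tx":0,"ty":0,"tz":0,"roll":0}]'

```text
time: 2.6
ee_pos: [0.3661, -0.3149, 0.0279]
eef_rot: [0.004, -2.227, 2.21]
wrist_force: [0.6, 1.0, 0.3]
width: 0.0853
```

```bash
python3 -c "
from h import *
wcap('w3')"
```

```text
t 2.6 pos [ 366.1 -314.9   27.9] y [-0.005  0.008 -1.   ] jaw yaw -1.572 F [0.55 0.95 0.31] w 0.0853 q [-0.83  0.11  1.82  0.    1.22  0.74]
```

View pics/w3.png

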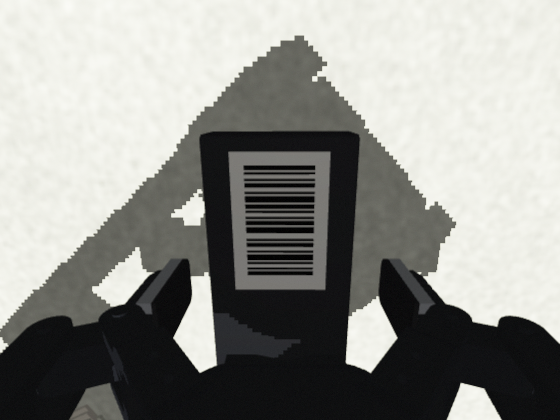

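Call:
play_rows --motion '[{"fingers":0.6,"tx":0,"ty":0,"tz":0,"roll":0},{"fingers":0.6,"tx":0,"ty":0,"tz":0,"roll":0},{"fingers":0.6,"tx":0,"ty":0,"tz":0,"roll":0},{"fingers":0.6,"tx":0,"ty":0,"tz":0,"roll":0},{"fingers":0.6,"tx":0,"ty":0,"tz":0,"roll":0},{"fingers":0.6,"tx":0,"ty":0,"tz":0,"roll":0},{"fingers":0.6,"tx":0,"ty":0,"tz":0,"roll":0},{"fingers":0.6,"tx":0,"ty":0,"tz":0,"roll":0}]' --force 30

```text
time: 3.45
ee_pos: [0.3667, -0.3155, 0.0294]
eef_rot: [0.002, -2.226, 2.213]
wrist_force: [0.1, 0.0, -0.7]
width: 0.059
```

```bash
python3 -c "
from h import *
wcap('w4')"
```

```text
t 3.45 pos [ 366.7 -315.5   29.4] y [-0.003  0.006 -1.   ] jaw yaw -1.5721 F [ 0.1   0.01 -0.69] w 0.059 q [-0.83  0.11  1.82  0.    1.22  0.74]
```

View pics/w4.png

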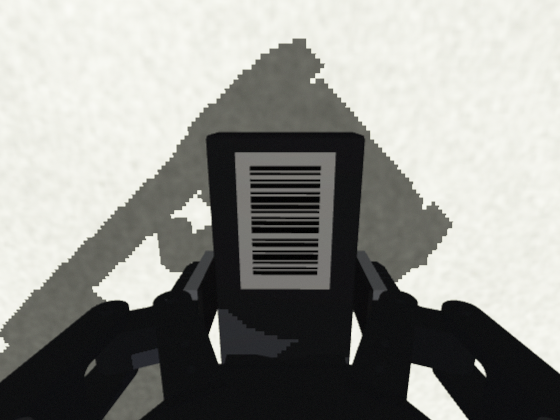

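Call:
play_rows --motion '[{"fingers":0.5,"tx":0,"ty":0,"tz":8,"roll":0},{"fingers":0.5,"tx":0,"ty":0,"tz":15,"roll":0},{"fingers":0.5,"tx":0,"ty":0,"tz":30,"roll":0},{"fingers":0.5,"tx":0,"ty":0,"tz":40,"roll":0},{"fingers":0.5,"tx":0,"ty":0,"tz":40,"roll":0},{"fingers":0.5,"tx":0,"ty":15,"tz":40,"roll":0},{"fingers":0.5,"tx":0,"ty":30,"tz":30,"roll":0},{"fingers":0.5,"tx":0,"ty":35,"tz":15,"roll":0}]'

```text
time: 4.3
ee_pos: [0.363, -0.233, 0.2552]
eef_rot: [-0.001, -2.226, 2.203]
wrist_force: [0.6, -0.6, -0.4]
width: 0.0592
```

Call:
play_rows --motion '[{"fingers":0.5,"tx":-7,"ty":40,"tz":0,"roll":0},{"fingers":0.5,"tx":-7,"ty":45,"tz":0,"roll":0},{"fingers":0.5,"tx":-7,"ty":45,"tz":0,"roll":0},{"fingers":0.5,"tx":-7,"ty":45,"tz":0,"roll":0},{"fingers":0.5,"tx":-7,"ty":45,"tz":0,"roll":0},{"fingers":0.5,"tx":-7,"ty":40,"tz":0,"roll":0},{"fingers":0.5,"tx":-7,"ty":35,"tz":0,"roll":0},{"fingers":0.5,"tx":-7,"ty":30,"tz":0,"roll":0}]'

```text
time: 5.1
ee_pos: [0.3033, 0.1025, 0.2665]
eef_rot: [0.031, 2.225, -2.214]
wrist_force: [0.4, 0.1, -0.6]
width: 0.0593
```

```bash
python3 -c "
from h import *
wcap('w5');st()"
```

```text
t 5.1 pos [303.3 102.5 266.5] y [ 0.016  0.005 -1.   ] jaw yaw -1.5833 F [ 0.39  0.12 -0.57] w 0.0593 q [ 0.15 -0.46  1.81  0.    1.78  1.73]
t 5.15 pos [302.  106.3 266.7] y [ 0.015  0.009 -1.   ] jaw yaw -1.577 F [-2.46  1.44  0.29] w 0.0592 q [ 0.15 -0.46  1.81  0.01  1.78  1.73]
```

View pics/w5.png

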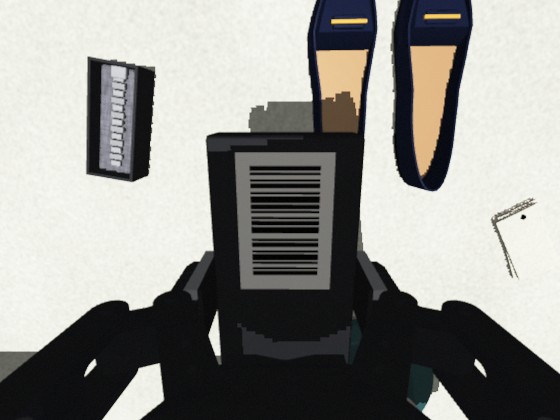

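Run:
```python
from h import *
p,d,c=wcap("w6")
P=cloud(d,c);x0,y0,x1,y1=70,40,175,200
g=p.max(2);m=np.zeros(g.shape,np.uint8);m[y0:y1,x0:x1]=g[y0:y1,x0:x1]<170
m=cv2.morphologyEx(m,cv2.MORPH_OPEN,np.ones((3,3)))
k=max(cv2.findContours(m,0,1)[0],key=cv2.contourArea);m[:]=0;cv2.drawContours(m,[k],-1,1,-1)
f=fit(m,(x0,y0,x1,y1),(.12,.05,.042),c,(.37,.28,-.18));print("sil",np.round(f,4))
h=sil(f[:3],(.12,.05,.042),c,None)
S=5
v=cv2.resize(p[y0:y1,x0:x1],None,fx=S,fy=S,interpolation=cv2.INTER_CUBIC)
v2=v.copy();cv2.polylines(v2,[np.round((h-[x0,y0]+.5)*S*16).astype(np.int32)],True,(0,255,0),1,shift=4)
cv2.imwrite("pics/w6z.png",cv2.resize(np.hstack([v,v2]),None,fx=.74,fy=.74))
Q=P[y0:y1,x0:x1];mm=(Q[...,2]>.034)&(Q[...,2]<.055)&(d[y0:y1,x0:x1]>0)
mm=cv2.morphologyEx(mm.astype(np.uint8),cv2.MORPH_OPEN,np.ones((2,2)))>0
r=cv2.minAreaRect((Q[mm][:,:2]*1000).astype(np.float32));print("rim depth",mm.sum(),r,np.median(Q[mm][:,2]))
# held lid: top
Q=P[120:370,190:380];dd=d[120:370,190:380]
s,M=st();tz=s['ee_pos'][2]
rel=(Q-s['ee_pos'])@M
mm=(dd>0)&(abs(Q[...,2]-tz-(-.0028))<.012)
lab=p[120:370,190:380].max(2)>70
print(np.median(Q[mm][:,2])-tz)
ys,xs=np.nonzero((p.min(2)>70)&(np.mgrid[:420,:560][1]>225)&(np.mgrid[:420,:560][1]<345)&(np.mgrid[:420,:560][0]>145)&(np.mgrid[:420,:560][0]<295))
print(xs.min(),xs.max(),ys.min(),ys.max())
```

```text
t 5.15 pos [302.  106.3 266.7] y [ 0.015  0.009 -1.   ] jaw yaw -1.577 F [-2.46  1.44  0.29] w 0.0592 q [ 0.15 -0.46  1.81  0.01  1.78  1.73]
sil [ 0.3718  0.2845 -0.1863  0.0189]
rim depth 2066 ((340.89410400390625, 224.70538330078125), (204.45364379882812, 141.86093139648438), 69.55343627929688) 0.040594842089814065
t 5.2 pos [302.9 103.8 266.6] y [ 0.015  0.006 -1.   ] jaw yaw -1.5765 F [-0.27 -0.04 -0.44] w 0.0593 q [ 0.15 -0.46  1.81  0.    1.78  1.73]
-0.0014821784767194979
235 335 152 289
```

View pics/w6z.png

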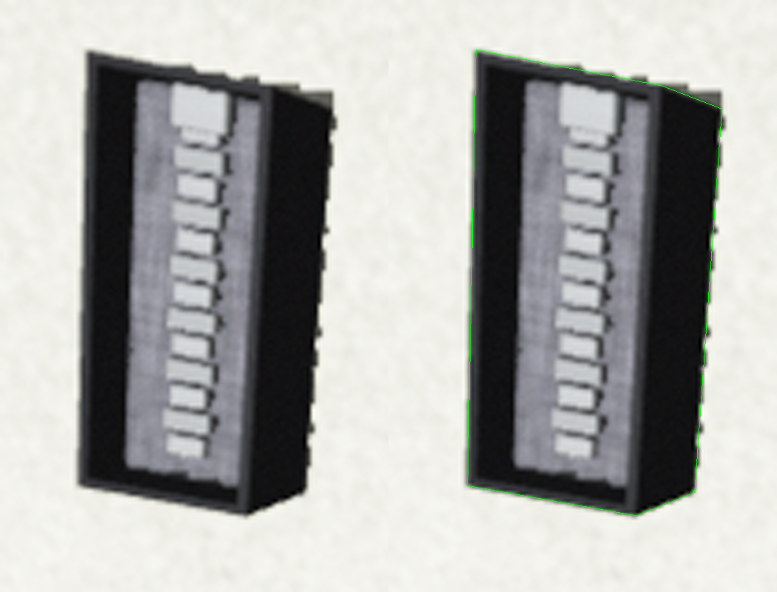

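```bash
cat >> h.py <<'E'
def quad(mask):
    k=max(cv2.findContours(mask.astype(np.uint8),0,1)[0],key=cv2.contourArea)
    hull=cv2.convexHull(k)
    full=np.zeros(mask.shape,np.uint8);cv2.drawContours(full,[hull],-1,1,-1)
    pts=cv2.findContours(full,0,cv2.CHAIN_APPROX_NONE)[0][0][:,0].astype(float)
    b=cv2.approxPolyDP(hull,0.04*cv2.arcLength(hull,True),True)[:,0].astype(float)
    assert len(b)==4,b
    L=[]
    for i in range(4):
        a,e=b[i],b[(i+1)%4];t=(e-a)/np.linalg.norm(e-a);n=np.array([-t[1],t[0]])
        q=pts-a;s=q@t;sel=(abs(q@n)<2.5)&(s>4)&(s<np.linalg.norm(e-a)-4)
        vx,vy,x,y=cv2.fitLine(pts[sel].astype(np.float32),cv2.DIST_HUBER,0,.01,.01)[:,0]
        L.append(np.cross([x,y,1],[x+vx,y+vy,1]))
    out=[]
    for i in range(4):
        q=np.cross(L[i-1],L[i]);out.append(q[:2]/q[2])
    return np.array(out)
def w2t(X,s,M): return (np.asarray(X)-s)@M
E
python3 - <<'E'
from h import *
from cell import vision
z=np.load("w6.npz");p=z['p'];c={k:z[k] for k in('fovy','cx','cy','eye','orientation')}
m=np.zeros(p.shape[:2],np.uint8);m[148:296,228:345]=p[148:296,228:345].min(2)>60
q=quad(m);print(q)
for h in (.2637-.003+.001,):
    w=ray(q,c,h);print(np.round(w,4),w.mean(0),np.linalg.norm(w-np.roll(w,-1,0),axis=1))
    e=w[np.argsort(w[:,0])]
# camera frame rel to TCP for reference
far=ray(np.array([(208,134),(363.,134)]),c,.2607);print(far)
v=cv2.resize(p[115:300,190:380],None,fx=3,fy=3,interpolation=cv2.INTER_CUBIC);cv2.imwrite("pics/w6l.png",v*1)
E
```

```text
[[335.60352223 152.        ]
 [329.41200074 289.40980057]
 [240.03010254 287.97484518]
 [234.17575983 152.        ]]
[[0.3588 0.0856 0.2617]
 [0.299  0.0862 0.2617]
 [0.2998 0.1254 0.2617]
 [0.359  0.1251 0.2617]] [0.32915803 0.10558713 0.2617    ] [0.05975825 0.03925353 0.05922208 0.03951982]
[[0.3658833  0.13512279 0.2607    ]
 [0.36552289 0.075141   0.2607    ]]
```

View pics/w6l.png

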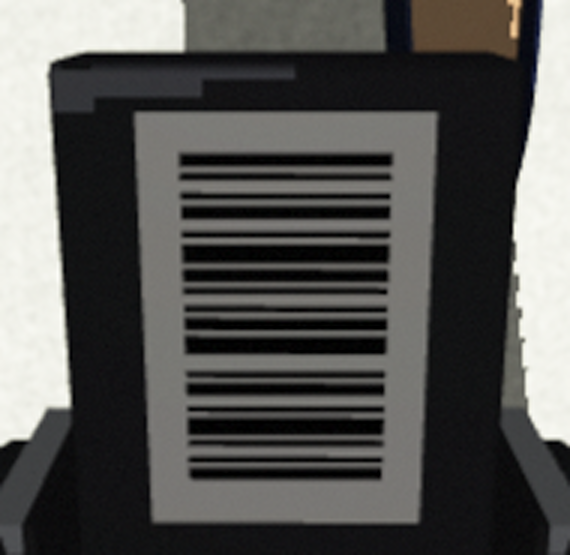

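Call:
play_rows --motion '[{"fingers":0.5,"tx":10,"ty":25,"tz":-10,"roll":-0.03},{"fingers":0.5,"tx":10,"ty":28,"tz":-20,"roll":-0.03},{"fingers":0.5,"tx":12,"ty":28,"tz":-20,"roll":-0.03},{"fingers":0.5,"tx":12,"ty":28,"tz":-20,"roll":-0.03},{"fingers":0.5,"tx":12,"ty":28,"tz":-20,"roll":-0.03},{"fingers":0.5,"tx":10,"ty":26,"tz":-20,"roll":-0.03},{"fingers":0.5,"tx":6,"ty":16,"tz":-10,"roll":0},{"fingers":0.5,"tx":0,"ty":0,"tz":0,"roll":0}]'

```text
time: 6.0
ee_pos: [0.381, 0.2842, 0.1472]
eef_rot: [-0.245, -2.13, 2.13]
wrist_force: [-0.3, -0.8, 0.2]
width: 0.0592
```

```bash
python3 -c "
from h import *
st();wcap('w7');st()"
```

```text
t 6.0 pos [381.  284.2 147.2] y [ 0.03  -0.003 -1.   ] jaw yaw -1.7698 F [-0.25 -0.81  0.24] w 0.0592 q [ 0.53 -0.05  1.73 -0.02  1.44  2.3 ]
t 6.0 pos [381.  284.2 147.2] y [ 0.03  -0.003 -1.   ] jaw yaw -1.7698 F [-0.25 -0.81  0.24] w 0.0592 q [ 0.53 -0.05  1.73 -0.02  1.44  2.3 ]
t 6.05 pos [381.  283.4 147.8] y [ 0.031 -0.003 -1.   ] jaw yaw -1.7704 F [ 0.27 -0.98 -0.2 ] w 0.0593 q [ 0.53 -0.05  1.73 -0.02  1.44  2.3 ]
```

View pics/w7.png

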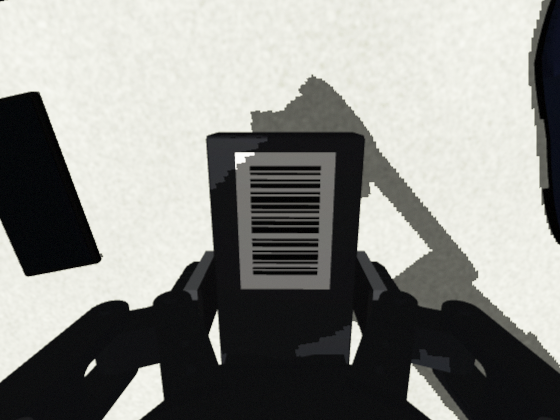

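Call:
play_rows --motion '[{"fingers":0.5,"tx":-3,"ty":0,"tz":-5,"roll":0.006},{"fingers":0.5,"tx":-3,"ty":0.5,"tz":-8,"roll":0.006},{"fingers":0.5,"tx":-2,"ty":0,"tz":-8,"roll":0},{"fingers":0.5,"tx":0,"ty":0,"tz":-8,"roll":0},{"fingers":0.5,"tx":0,"ty":0,"tz":-8,"roll":0},{"fingers":0.5,"tx":0,"ty":0,"tz":-8,"roll":0},{"fingers":0.5,"tx":0,"ty":0,"tz":-5,"roll":0},{"fingers":0.5,"tx":0,"ty":0,"tz":0,"roll":0}]'

```text
time: 6.85
ee_pos: [0.373, 0.2801, 0.0963]
eef_rot: [-0.242, -2.137, 2.136]
wrist_force: [-0.3, -0.1, -1.1]
width: 0.0594
```

```bash
python3 -c "
from h import *
wcap('w8');st()
from cell import vision
for n in ('top','scene'):
    p,d=vision.capture(n);cv2.imwrite(f'pics/{n}8.png',p);np.savez(n+'8.npz',p=p,d=d)
st()
a=cv2.imread('pics/top8.png')[215:305,140:230];b=cv2.imread('pics/scene8.png')[215:305,320:410]
cv2.imwrite('pics/z8.png',np.hstack([cv2.resize(k,None,fx=4.4,fy=4.4,interpolation=2) for k in(a,b)]))
"
```

```text
t 6.85 pos [373.  280.1  96.3] y [ 0.034 -0.002 -0.999] jaw yaw -1.7618 F [-0.27 -0.11 -1.13] w 0.0594 q [ 0.54 -0.03  1.81 -0.02  1.33  2.3 ]
t 6.9 pos [373.2 280.3  96.7] y [ 0.035 -0.002 -0.999] jaw yaw -1.7617 F [ 0.54 -0.64 -0.67] w 0.0591 q [ 0.54 -0.03  1.81 -0.02  1.33  2.3 ]
t 7.0 pos [373.7 280.7  97.6] y [ 0.037 -0.001 -0.999] jaw yaw -1.7616 F [-0.61 -1.4  -0.58] w 0.0595 q [ 0.54 -0.03  1.81 -0.02  1.33  2.3 ]
```

View pics/z8.png

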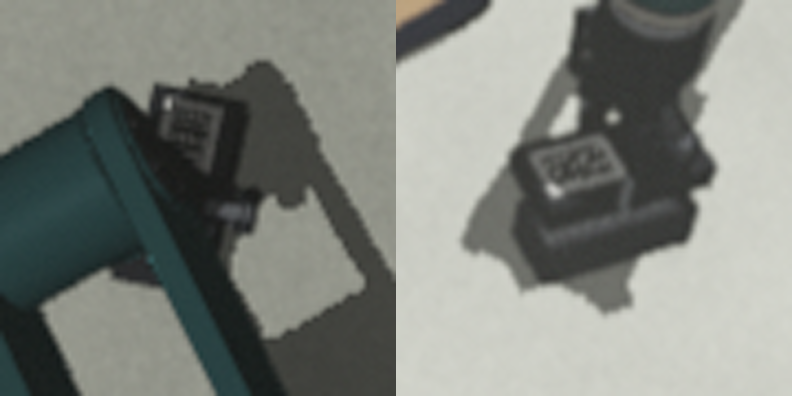

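View pics/w8.png

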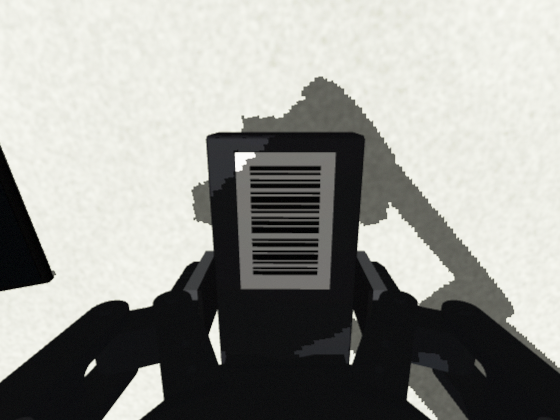

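```bash
cat > ov.py <<'E'
from h import *
from cell import vision
def box3(x,y,a,L,W,z0,z1,tilt=0):
    k=np.array([(i*L/2,j*W/2,h) for h in(z0,z1) for i,j in((-1,-1),(1,-1),(1,1),(-1,1))])
    X=k.copy();X[:,0]=x+k[:,0]*np.cos(a)-k[:,1]*np.sin(a);X[:,1]=y+k[:,0]*np.sin(a)+k[:,1]*np.cos(a);X[:,2]+=tilt*k[:,0]
    return X
def draw(v,X,c,x0,y0,S,col):
    u=(proj(X,c)-[x0,y0]+.5)*S-.5
    for a,b in [(0,1),(1,2),(2,3),(3,0),(4,5),(5,6),(6,7),(7,4),(0,4),(1,5),(2,6),(3,7)]:
        cv2.line(v,tuple(int(q) for q in np.round(u[a]*16)),tuple(int(q) for q in np.round(u[b]*16)),col,1,cv2.LINE_AA,4)
E
python3 - <<'E'
from ov import *
B=box3(.3718,.2845,-.186,.12,.05,0,.042)
lx,ly=.3735-.0021,.2804-.0003
L=box3(lx,ly,-.19,.13,.06,.0965-.0286,.0965-.0036,.037)
for n,r in(("scene",(335,235,405,290)),("top",(155,225,215,285))):
    c=vision.calibration(n);x0,y0,x1,y1=r;S=8
    o=[]
    for f in("0","8"):
        p=np.load(n+f+".npz")['p'];v=cv2.resize(p[y0:y1,x0:x1],None,fx=S,fy=S,interpolation=2)
        draw(v,B,c,x0,y0,S,(0,255,0))
        if f=="8":draw(v,L,c,x0,y0,S,(0,0,255))
        o.append(v)
    v=np.hstack(o);cv2.imwrite(f"pics/ov_{n}.png",cv2.resize(v,None,fx=.7,fy=.7))
E
```

```text
(no output)
```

View pics/ov_scene.png

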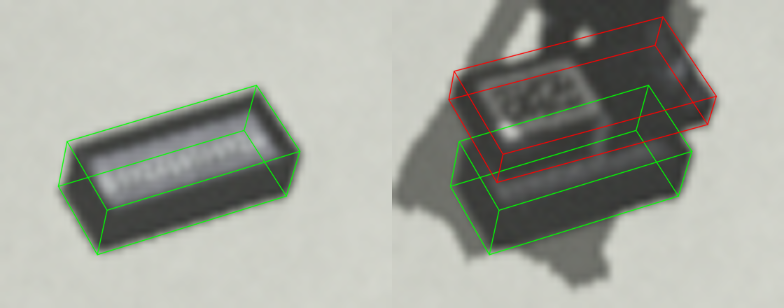

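View pics/ov_top.png

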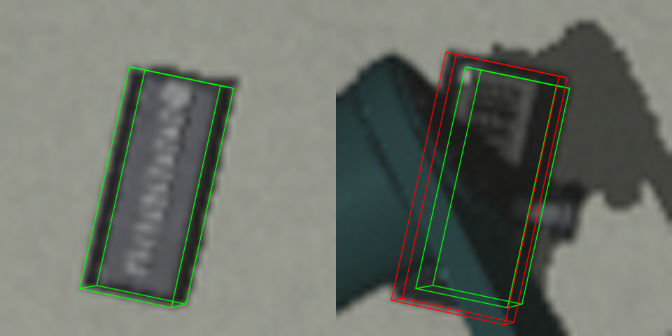

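Run:
```python
from ov import *
B=box3(.3718,.2845,-.186,.12,.05,0,.042)
L=box3(.3714,.2801,-.19,.13,.06,.0965-.0286,.0965-.0036,.037)
for n,r in(("scene",(340,232,405,285)),("top",(160,225,210,290))):
    c=vision.calibration(n);x0,y0,x1,y1=r;S=9
    o=[]
    for f in("0","8"):
        p=np.load(n+f+".npz")['p'];v=cv2.resize(p[y0:y1,x0:x1],None,fx=S,fy=S,interpolation=2)
        v=(np.clip((v/150.),0,1)**.6*255).astype(np.uint8)
        if n=="scene" and f=="0":continue
        w=v.copy()
        draw(w,B if f=="0" else L,c,x0,y0,S,(0,255,0) if f=="0" else (0,0,255))
        o+= [w] if f=="0" else [v,w]
    v=np.hstack(o);s=min(800/v.shape[1],600/v.shape[0]);cv2.imwrite(f"pics/ov2_{n}.png",cv2.resize(v,None,fx=s,fy=s,interpolation=3))
```

```text
(no output)
```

View pics/ov2_scene.png

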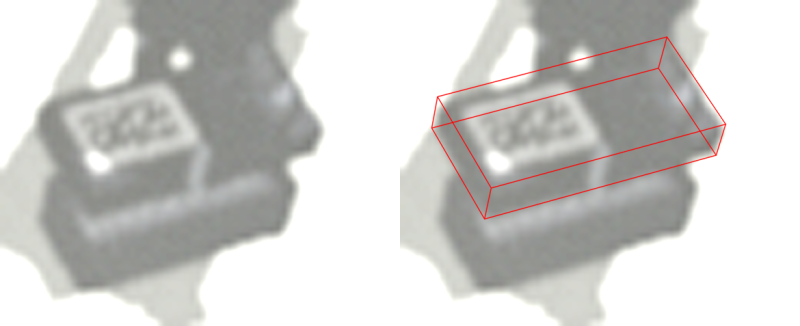

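View pics/ov2_top.png

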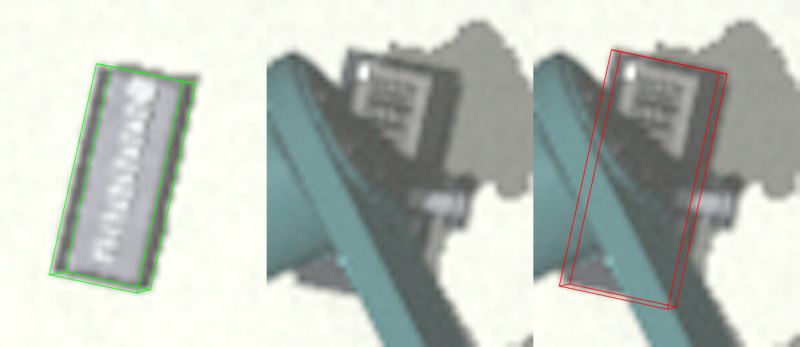

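Run:
```python
from ov import *
c=vision.calibration("top")
p0=np.load("top0.npz")['p'];p8=np.load("top8.npz")['p']
def lab(p,roi,th,z):
    x0,y0,x1,y1=roi;S=8
    v=cv2.resize(p[y0:y1,x0:x1].min(2),None,fx=S,fy=S,interpolation=2)
    m=(v>th).astype(np.uint8);m=cv2.morphologyEx(m,cv2.MORPH_CLOSE,np.ones((5,5)))
    k=max(cv2.findContours(m,0,1)[0],key=cv2.contourArea);r=cv2.minAreaRect(k)
    b=(cv2.boxPoints(r)+.5)/S-.5+[x0,y0];w=ray(b,c,z)
    cv2.imwrite("pics/lab.png",np.hstack([v,m*255]))
    print(np.round(w.mean(0),4),np.round(np.linalg.norm(w-np.roll(w,-1,0),axis=1),4));return w
print(np.round(p8[232:262,170:200].min(2)[::2,::2],0))
lab(p0,(369,236,395,268),110,.026)
for th in(75,85):lab(p8,(173,234,196,262),th,.095)
cl=cv2
```

```text
[[137 137 137 138 138 139 134 127 136 139 137 131 100  63  64]
 [137 138 121  75  96 114 103  64  63  62 104  62  63  63  64]
 [136 139  88  44  69  56  37  32  46  53  56  60  64  63  63]
 [ 73 139  54  50 152  71  68  57  51  39  35  31  35  53  64]
 [ 27  62  45  38  73  49  48  48  56  73  61  33  30  48  63]
 [ 35  25  28  47  66  41  44  44  52  71  47  30  28  44  62]
 [ 28  26  26  55  58  34  32  39  51  74  34  31  27  54  63]
 [ 29  27  26  35  50  48  48  45  51  70  31  33  30  63  62]
 [ 32  29  26  27  24  35  33  33  59  66  31  30  35  62  61]
 [ 31  31  28  27  26  26  45  55  62  54  31  26  41  62  63]
 [ 39  37  35  30  26  27  26  45  67  38  32  26  47  63  62]
 [ 41  30  34  27  24  26  27  26  40  29  31  27  58  62  62]
 [ 41  36  33  32  29  29  26  25  25  27  26  30  60  63  60]
 [ 41  43  28  30  28  30  26  26  24  25  26  29  37  27  34]
 [ 42  41  38  25  31  27  26  27  28  36  32  33  36  34  32]]
[ 0.3957 -0.314   0.026 ] [0.039  0.059  0.0388 0.059 ]
[0.4323 0.2984 0.095 ] [0.0065 0.0188 0.0065 0.0188]
[0.4326 0.2987 0.095 ] [0.0058 0.018  0.0058 0.018 ]
```

View pics/lab.png

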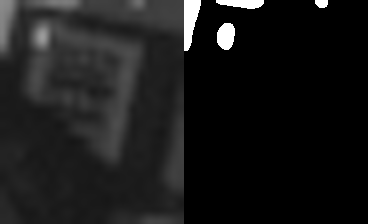

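Run:
```python
from ov import *
c=vision.calibration("top")
k=np.array([(33,24),(143,44),(121,162)])/8+[172.56,233.56]
a=-.19;T=.037
for xy,(lx,ly) in zip(k,((59,19),(59,-19),(1,-19))):
    z=.0965-.0026+T*lx/1000
    w=ray(xy,c,z)
    ctr=w[:2]-np.array([lx*np.cos(a)-ly*np.sin(a),lx*np.sin(a)+ly*np.cos(a)])/1000
    print(np.round(w,4),"lid centre",np.round(ctr,4))
```

```text
[0.4331 0.2895 0.0961] lid centre [0.3716 0.282 ]
[0.4266 0.2495 0.0961] lid centre [0.3722 0.2793]
[0.3841 0.2564 0.0939] lid centre [0.3867 0.2752]
```

Call:
play_rows --motion '[{"fingers":0.5,"tx":0,"ty":1.5,"tz":-4,"roll":0.002},{"fingers":0.5,"tx":0,"ty":1.5,"tz":-5,"roll":0.002},{"fingers":0.5,"tx":0,"ty":0.3,"tz":-5,"roll":0},{"fingers":0.5,"tx":0,"ty":0,"tz":-4,"roll":0},{"fingers":0.5,"tx":0,"ty":0,"tz":-1,"roll":0},{"fingers":0.5,"tx":0,"ty":0,"tz":0,"roll":0},{"fingers":0.5,"tx":0,"ty":0,"tz":0,"roll":0},{"fingers":0.5,"tx":0,"ty":0,"tz":0,"roll":0}]'

```text
time: 7.8
ee_pos: [0.3743, 0.2848, 0.0779]
eef_rot: [-0.241, -2.145, 2.137]
wrist_force: [-0.3, 0.5, -0.5]
width: 0.0591
```

```bash
python3 -c "
from ov import *
s,M=st()
for n in ('scene',):
    p,d=vision.capture(n);np.savez(n+'9.npz',p=p,d=d)
    c=vision.calibration(n)
    s2,M=st()
    a=s2['ee_pos']
    x0,y0,x1,y1=340,232,405,285
    v=cv2.resize(p[y0:y1,x0:x1],None,fx=9,fy=9,interpolation=2);v=(np.clip((v/150.),0,1)**.6*255).astype(np.uint8)
    w=v.copy();draw(w,box3(.3718,.2840,-.186,.12,.05,0,.042),c,x0,y0,9,(0,255,0));draw(w,box3(a[0]-.0021,a[1]-.0003,-.188,.13,.06,a[2]-.0286,a[2]-.0036,.037),c,x0,y0,9,(0,0,255))
    v=np.hstack([v,w]);cv2.imwrite('pics/ov9.png',cv2.resize(v,None,fx=.68,fy=.68))
"
```

```text
t 7.8 pos [374.3 284.8  77.9] y [ 0.038  0.    -0.999] jaw yaw -1.757 F [-0.3   0.46 -0.48] w 0.0591 q [ 0.54 -0.    1.83 -0.02  1.28  2.31]
t 7.85 pos [374.4 284.8  78. ] y [ 0.038  0.    -0.999] jaw yaw -1.757 F [ 0.75 -0.5  -0.45] w 0.0591 q [ 0.54 -0.    1.83 -0.02  1.28  2.31]
```

View pics/ov9.png

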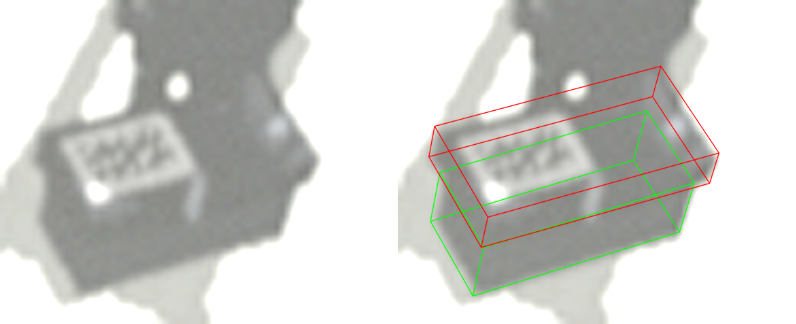

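Call:
play_rows --motion '[{"fingers":0.5,"tx":-0.7,"ty":-0.4,"tz":-3,"roll":0},{"fingers":0.5,"tx":-0.3,"ty":0,"tz":-3,"roll":0},{"fingers":0.5,"tx":0,"ty":0,"tz":-3,"roll":0},{"fingers":0.5,"tx":0,"ty":0,"tz":-3,"roll":0},{"fingers":0.5,"tx":0,"ty":0,"tz":-2,"roll":0},{"fingers":0.5,"tx":0,"ty":0,"tz":0,"roll":0},{"fingers":0.5,"tx":0,"ty":0,"tz":0,"roll":0},{"fingers":0.5,"tx":0,"ty":0,"tz":0,"roll":0}]'

```text
time: 8.65
ee_pos: [0.3733, 0.2843, 0.0627]
eef_rot: [-0.241, -2.145, 2.137]
wrist_force: [-0.1, -0.8, -0.2]
width: 0.0595
```

```bash
python3 -c "
from h import *
st()"
```

```text
t 8.65 pos [373.3 284.3  62.7] y [ 0.038  0.    -0.999] jaw yaw -1.757 F [-0.13 -0.76 -0.15] w 0.0595 q [ 0.54  0.01  1.85 -0.02  1.25  2.31]
```

Call:
play_rows --motion '[{"fingers":0.5,"tx":0,"ty":0,"tz":-3,"roll":0},{"fingers":0.5,"tx":0,"ty":0,"tz":-3,"roll":0},{"fingers":0.5,"tx":0,"ty":0,"tz":-2,"roll":0},{"fingers":0.5,"tx":0,"ty":0,"tz":-1,"roll":0},{"fingers":0.5,"tx":0,"ty":0,"tz":0,"roll":0},{"fingers":0.5,"tx":0,"ty":0,"tz":0,"roll":0},{"fingers":0.5,"tx":0,"ty":0,"tz":0,"roll":0},{"fingers":0.5,"tx":0,"ty":0,"tz":0,"roll":0}]'

```text
time: 9.45
ee_pos: [0.3735, 0.2845, 0.0532]
eef_rot: [-0.242, -2.145, 2.136]
wrist_force: [-0.3, 0.3, -0.8]
width: 0.0593
```

```bash
python3 -c "
from h import *
st()"
```

```text
t 9.45 pos [373.5 284.5  53.2] y [ 0.039  0.    -0.999] jaw yaw -1.7571 F [-0.33  0.34 -0.85] w 0.0593 q [ 0.54  0.03  1.86 -0.02  1.23  2.31]
```

Call:
play_rows --motion '[{"fingers":0.5,"tx":0,"ty":0,"tz":-1.5,"roll":0},{"fingers":0.5,"tx":0,"ty":0,"tz":-1,"roll":0},{"fingers":0.5,"tx":0,"ty":0,"tz":-1,"roll":0},{"fingers":0.5,"tx":0,"ty":0,"tz":0,"roll":0},{"fingers":0.5,"tx":0,"ty":0,"tz":0,"roll":0},{"fingers":0.5,"tx":0,"ty":0,"tz":0,"roll":0},{"fingers":0.5,"tx":0,"ty":0,"tz":0,"roll":0},{"fingers":0.5,"tx":0,"ty":0,"tz":0,"roll":0}]'

```text
time: 10.25
ee_pos: [0.3737, 0.2846, 0.051]
eef_rot: [-0.242, -2.146, 2.136]
wrist_force: [-0.6, -0.5, 2.0]
width: 0.0594
```

```bash
python3 -c "
from h import *
st()"
```

```text
t 10.25 pos [373.7 284.6  51. ] y [ 0.039  0.001 -0.999] jaw yaw -1.7569 F [-0.61 -0.54  2.  ] w 0.0594 q [ 0.54  0.03  1.86 -0.02  1.22  2.31]
```

Call:
play_rows --motion '[{"fingers":0.75,"tx":0,"ty":0,"tz":0,"roll":0},{"fingers":0.8,"tx":0,"ty":0,"tz":0,"roll":0},{"fingers":0.9,"tx":0,"ty":0,"tz":0,"roll":0},{"fingers":1,"tx":0,"ty":0,"tz":0,"roll":0},{"fingers":1,"tx":0,"ty":0,"tz":0,"roll":0},{"fingers":1,"tx":0,"ty":0,"tz":0,"roll":0},{"fingers":1,"tx":0,"ty":0,"tz":0,"roll":0},{"fingers":1,"tx":0,"ty":0,"tz":0,"roll":0}]'

```text
time: 11.05
ee_pos: [0.3739, 0.2847, 0.0501]
eef_rot: [-0.243, -2.147, 2.136]
wrist_force: [0.3, 0.2, 0.2]
width: 0.0854
```

```bash
python3 -c "
from h import *
wcap('w10')"
```

```text
t 11.05 pos [373.9 284.7  50.1] y [ 0.04   0.001 -0.999] jaw yaw -1.757 F [0.28 0.2  0.23] w 0.0854 q [ 0.54  0.03  1.86 -0.02  1.22  2.31]
```

View pics/w10.png

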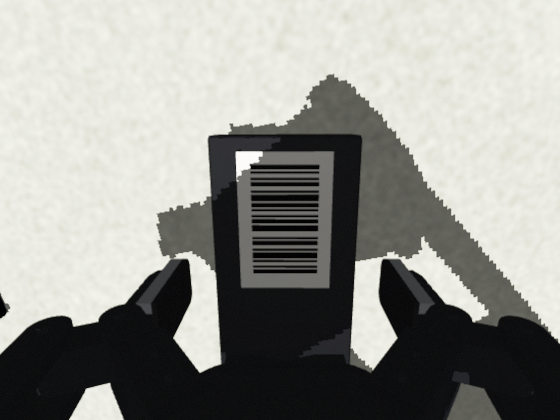

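Call:
play_rows --motion '[{"fingers":1,"tx":0,"ty":0,"tz":10,"roll":0},{"fingers":1,"tx":0,"ty":0,"tz":20,"roll":0},{"fingers":1,"tx":0,"ty":0,"tz":35,"roll":0},{"fingers":1,"tx":0,"ty":0,"tz":40,"roll":0},{"fingers":1,"tx":-5,"ty":0,"tz":40,"roll":0},{"fingers":1,"tx":-15,"ty":0,"tz":30,"roll":0},{"fingers":1,"tx":-10,"ty":0,"tz":15,"roll":0},{"fingers":1,"tx":0,"ty":0,"tz":0,"roll":0}]'

```text
time: 11.9
ee_pos: [0.3407, 0.2831, 0.252]
eef_rot: [-0.245, -2.149, 2.134]
wrist_force: [-1.1, -0.4, 0.0]
width: 0.0852
```

Run:
```python
from h import *
p,d,c=wcap("w11");st()
P=cloud(d,c)
x0,y0,x1,y1=210,60,360,250
m=np.zeros(d.shape,np.uint8);Q=P[y0:y1,x0:x1];m[y0:y1,x0:x1]=(d[y0:y1,x0:x1]>0)&(Q[...,2]>.035)&(Q[...,2]<.058)
m=cv2.morphologyEx(m,cv2.MORPH_OPEN,np.ones((5,5)));mm=m>0
print(cv2.minAreaRect((P[mm][:,:2]*1000).astype(np.float32)))
X=P[mm];A=np.c_[X[:,:2]-X[:,:2].mean(0),np.ones(len(X))];print("plane",np.linalg.lstsq(A,X[:,2],rcond=None)[0])
m2=np.zeros(d.shape,np.uint8);m2[y0:y1,x0:x1]=(p[y0:y1,x0:x1].min(2)>60)&(cv2.erode(m,np.ones((3,3)))[y0:y1,x0:x1]>0)
try:
    q=quad(m2);w=ray(q,c,.046);print(np.round(w,4),w.mean(0))
except Exception as e:print(e)
print(np.median(P[300:340,250:320,2]))
```

```text
t 11.9 pos [340.7 283.1 252. ] y [ 0.042  0.003 -0.999] jaw yaw -1.7577 F [-1.13 -0.38  0.02] w 0.0852 q [ 0.58 -0.18  1.63 -0.02  1.65  2.34]
t 11.95 pos [340.9 282.9 250.8] y [ 0.041  0.002 -0.999] jaw yaw -1.758 F [ 0.78  0.17 -0.57] w 0.0853 q [ 0.58 -0.18  1.63 -0.02  1.65  2.33]
((373.2169189453125, 284.6852722167969), (60.002750396728516, 128.9494171142578), 79.45362854003906)
plane [ 0.00455111 -0.00123345  0.04685599]
[[0.4275 0.2561 0.046 ]
 [0.3709 0.2663 0.046 ]
 [0.3777 0.3025 0.046 ]
 [0.4346 0.2933 0.046 ]] [0.40268295 0.27958076 0.046     ]
0.0014524402757313815
```

View pics/w11.png

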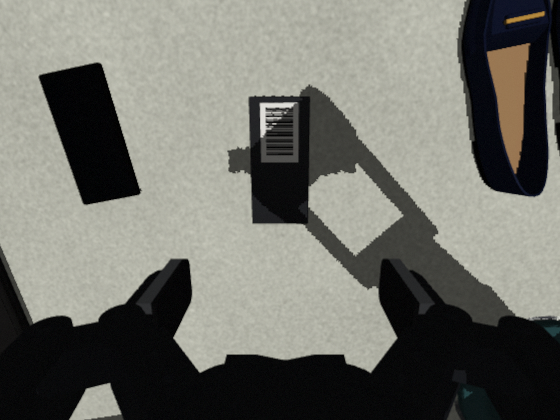

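Call:
play_rows --motion '[{"fingers":1,"tx":5,"ty":-15,"tz":10,"roll":0.08},{"fingers":1,"tx":12,"ty":-30,"tz":10,"roll":0.12},{"fingers":1,"tx":15,"ty":-35,"tz":10,"roll":0.14},{"fingers":1,"tx":15,"ty":-35,"tz":10,"roll":0.14},{"fingers":1,"tx":15,"ty":-35,"tz":5,"roll":0.14},{"fingers":1,"tx":15,"ty":-35,"tz":0,"roll":0.14},{"fingers":1,"tx":15,"ty":-35,"tz":0,"roll":0.14},{"fingers":1,"tx":15,"ty":-35,"tz":0,"roll":0.14}]'

```text
time: 12.75
ee_pos: [0.4414, 0.0378, 0.2831]
eef_rot: [-0.742, 1.743, -1.708]
wrist_force: [0.6, 0.8, -1.1]
width: 0.0855
```

Call:
play_rows --motion '[{"fingers":1,"tx":15,"ty":-35,"tz":0,"roll":0.14},{"fingers":1,"tx":15,"ty":-35,"tz":0,"roll":0.14},{"fingers":1,"tx":15,"ty":-35,"tz":0,"roll":0.14},{"fingers":1,"tx":15,"ty":-35,"tz":0,"roll":0.14},{"fingers":1,"tx":15,"ty":-35,"tz":0,"roll":0.14},{"fingers":1,"tx":15,"ty":-35,"tz":0,"roll":0.14},{"fingers":1,"tx":15,"ty":-35,"tz":0,"roll":0.1},{"fingers":1,"tx":15,"ty":-35,"tz":0,"roll":0.06}]'

```text
time: 13.55
ee_pos: [0.5618, -0.2569, 0.2655]
eef_rot: [-1.341, 1.027, -0.954]
wrist_force: [0.6, 0.1, 0.8]
width: 0.0854
```

Run:
```python
from h import *
st()
```

```text
t 13.55 pos [ 561.8 -256.9  265.5] y [-0.039  0.021 -0.999] jaw yaw 0.2947 F [0.6  0.11 0.82] w 0.0854 q [-0.52  0.27  1.14 -0.    1.77 -0.81]
```

Call:
play_rows --motion '[{"fingers":1,"tx":12,"ty":-15,"tz":5,"roll":0},{"fingers":1,"tx":12,"ty":-15,"tz":5,"roll":0},{"fingers":1,"tx":12,"ty":-10,"tz":5,"roll":0},{"fingers":1,"tx":10,"ty":-5,"tz":5,"roll":0},{"fingers":1,"tx":0,"ty":0,"tz":0,"roll":0},{"fingers":1,"tx":0,"ty":0,"tz":0,"roll":0},{"fingers":1,"tx":0,"ty":0,"tz":0,"roll":0},{"fingers":1,"tx":0,"ty":0,"tz":0,"roll":0}]'

```text
time: 14.35
ee_pos: [0.6062, -0.3118, 0.2642]
eef_rot: [-1.343, 1.059, -0.936]
wrist_force: [-0.6, 0.1, 0.3]
width: 0.0852
```

Run:
```python
from h import *
wcap("w12");st()
```

```text
t 14.35 pos [ 606.2 -311.8  264.2] y [-0.066  0.034 -0.997] jaw yaw 0.2869 F [-0.6   0.13  0.3 ] w 0.0852 q [-0.56  0.44  0.92 -0.01  1.85 -0.84]
t 14.4 pos [ 606.2 -311.7  264.3] y [-0.066  0.035 -0.997] jaw yaw 0.2869 F [-0.18  0.25  0.18] w 0.0855 q [-0.56  0.44  0.92 -0.01  1.85 -0.84]
```

View pics/w12.png

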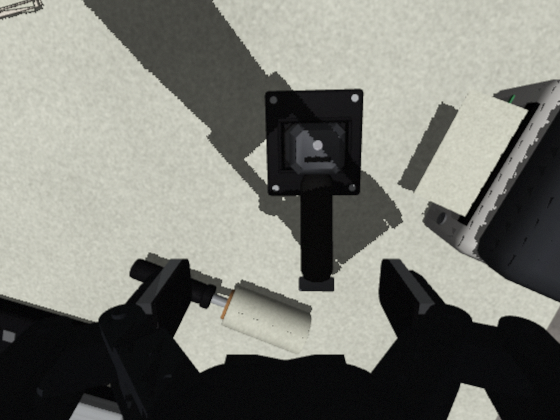

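Run:
```python
from h import *
z=np.load("w12.npz");p=z['p'];d=z['d'];c={k:z[k] for k in('fovy','cx','cy','eye','orientation')}
P=cloud(d,c)
x0,y0,x1,y1=240,70,390,310
ok=np.zeros(d.shape,bool);ok[y0:y1,x0:x1]=d[y0:y1,x0:x1]>0
def rect(lo,hi,op=3,sel=None):
    m=(ok&(P[...,2]>lo)&(P[...,2]<hi)).astype(np.uint8);m=cv2.morphologyEx(m,cv2.MORPH_OPEN,np.ones((op,op)))
    k=max(cv2.findContours(m,0,1)[0],key=cv2.contourArea);mm=np.zeros_like(m);cv2.drawContours(mm,[k],-1,1,-1);mm=(mm>0)&(m>0)
    X=P[mm];r=cv2.minAreaRect((X[:,:2]*1000).astype(np.float32));print(lo,hi,mm.sum(),np.round(r[0],1),np.round(r[1],1),round(r[2],2),'med',np.round(np.median(X,0),4));return mm
rect(.006,.018);rect(.030,.046,2);rect(.105,.125);rect(.095,.125);rect(.006,.2)
# handle axis: points 0.085..0.115 away
g=p.max(2)
m=np.zeros(d.shape,np.uint8);m[70:205,250:375]=(g[70:205,250:375]<60)
cv2.imwrite("pics/w12z.png",cv2.resize(np.clip(p[75:300,245:380].astype(int)*2,0,255).astype(np.uint8),None,fx=2.66,fy=2.66,interpolation=2))
q=np.array([(265,92),(362,90),(361,194),(267,194)],float);w=ray(q,c,.012);print(w,w.mean(0),np.linalg.norm(w-np.roll(w,-1,0),axis=1))
print(P[145,300:336:5].round(4),P[190:285:10,317].round(4))
```

```text
0.006 0.018 5258 [ 610.5 -259.4] [110.3 120.2] 17.51 med [ 0.6008 -0.2343  0.0136]
0.03 0.046 860 [ 613.9 -261.1] [82.9 61.1] 17.52 med [ 0.6054 -0.2481  0.041 ]
0.105 0.125 2464 [ 610.4 -259.5] [45.9 42.2] 18.1 med [ 0.61   -0.2586  0.1133]
0.095 0.125 6246 [ 626.6 -313.7] [ 47.9 156.2] 16.51 med [ 0.6244 -0.2971  0.1102]
0.006 0.2 13080 [ 621.6 -294.9] [110.3 194.7] 17.48 med [ 0.6183 -0.269   0.0427]
[[ 0.54192241 -0.22015245  0.012     ]
 [ 0.64437574 -0.18843892  0.012     ]
 [ 0.68235792 -0.29870615  0.012     ]
 [ 0.57549682 -0.33143513  0.012     ]] [ 0.61103822 -0.25968316  0.012     ] [0.10724939 0.11662551 0.11176082 0.11623715]
[[ 0.5959 -0.2602  0.1137]
 [ 0.5999 -0.259   0.1144]
 [ 0.6039 -0.2579  0.1133]
 [ 0.6079 -0.2566  0.1154]
 [ 0.6119 -0.2554  0.1151]
 [ 0.616  -0.2543  0.1131]
 [ 0.6199 -0.2531  0.1141]
 [ 0.6239 -0.2519  0.1137]] [[ 0.6225 -0.2948  0.101 ]
 [ 0.625  -0.303   0.104 ]
 [ 0.6275 -0.3114  0.1064]
 [ 0.6302 -0.32    0.1076]
 [ 0.6328 -0.3283  0.1102]
 [ 0.6356 -0.3371  0.1108]
 [ 0.638  -0.3452  0.1141]
 [ 0.6407 -0.3538  0.1156]
 [ 0.6433 -0.3623  0.1176]
 [ 0.6465 -0.3721  0.1166]]
```

View pics/w12z.png

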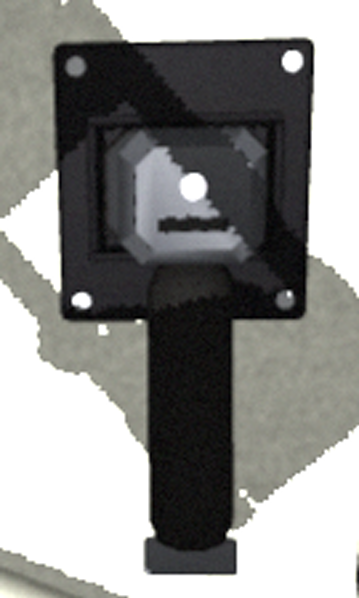

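Call:
play_rows --motion '[{"fingers":1,"tx":1,"ty":9,"tz":-10,"roll":0.005},{"fingers":1,"tx":1,"ty":10,"tz":-18,"roll":0.005},{"fingers":1,"tx":1,"ty":10,"tz":-20,"roll":0.005},{"fingers":1,"tx":1,"ty":10,"tz":-20,"roll":0.005},{"fingers":1,"tx":1,"ty":9,"tz":-18,"roll":0},{"fingers":1,"tx":0,"ty":0,"tz":-10,"roll":0},{"fingers":1,"tx":0,"ty":0,"tz":0,"roll":0},{"fingers":1,"tx":0,"ty":0,"tz":0,"roll":0}]'

```text
time: 15.2
ee_pos: [0.6096, -0.2606, 0.1703]
eef_rot: [-1.352, 1.035, -0.927]
wrist_force: [0.6, 0.8, -0.1]
width: 0.0852
```

Run:
```python
from h import *
st()
```

```text
t 15.2 pos [ 609.6 -260.6  170.3] y [-0.06   0.028 -0.998] jaw yaw 0.3088 F [ 0.57  0.75 -0.14] w 0.0852 q [-0.49  0.41  1.15 -0.    1.65 -0.8 ]
```

Call:
play_rows --motion '[{"fingers":1,"tx":1,"ty":-1.5,"tz":-10,"roll":0},{"fingers":1,"tx":1,"ty":-1,"tz":-14,"roll":0},{"fingers":1,"tx":0,"ty":0,"tz":-14,"roll":0},{"fingers":1,"tx":0,"ty":0,"tz":-14,"roll":0},{"fingers":1,"tx":0,"ty":0,"tz":-12,"roll":0},{"fingers":1,"tx":0,"ty":0,"tz":-10,"roll":0},{"fingers":1,"tx":0,"ty":0,"tz":-4,"roll":0},{"fingers":1,"tx":0,"ty":0,"tz":0,"roll":0}]'

```text
time: 16.0
ee_pos: [0.6114, -0.2652, 0.0864]
eef_rot: [-1.351, 1.035, -0.93]
wrist_force: [0.7, 0.2, 0.8]
width: 0.0853
```

Run:
```python
from h import *
wcap("w13")
```

```text
t 16.0 pos [ 611.4 -265.2   86.4] y [-0.059  0.027 -0.998] jaw yaw 0.3065 F [0.72 0.17 0.81] w 0.0853 q [-0.49  0.47  1.24 -0.    1.5  -0.8 ]
```

View pics/w13.png

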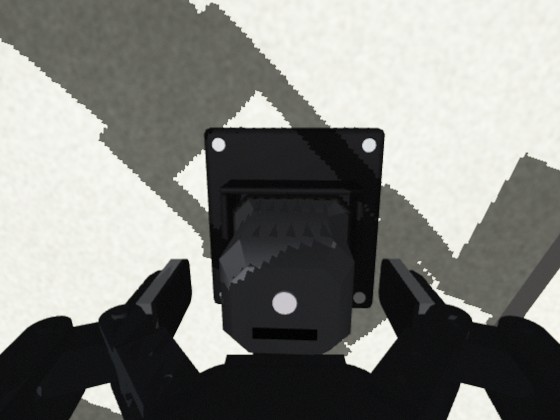

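Call:
play_rows --motion '[{"fingers":0.9,"tx":0,"ty":1.5,"tz":2.5,"roll":0},{"fingers":0.7,"tx":0,"ty":0,"tz":0,"roll":0},{"fingers":0.5,"tx":0,"ty":0,"tz":0,"roll":0},{"fingers":0.4,"tx":0,"ty":0,"tz":0,"roll":0},{"fingers":0.4,"tx":0,"ty":0,"tz":0,"roll":0},{"fingers":0.4,"tx":0,"ty":0,"tz":0,"roll":0},{"fingers":0.4,"tx":0,"ty":0,"tz":0,"roll":0},{"fingers":0.4,"tx":0,"ty":0,"tz":0,"roll":0}]' --force 60

```text
time: 16.85
ee_pos: [0.6128, -0.2641, 0.0924]
eef_rot: [-1.35, 1.031, -0.934]
wrist_force: [0.6, -0.1, -0.1]
width: 0.0476
```

Run:
```python
from h import *
wcap("w14");st()
```

```text
t 16.85 pos [ 612.8 -264.1   92.4] y [-0.054  0.025 -0.998] jaw yaw 0.3066 F [ 0.57 -0.06 -0.06] w 0.0476 q [-0.49  0.46  1.24 -0.    1.5  -0.8 ]
t 16.9 pos [ 612.8 -264.1   92.4] y [-0.054  0.025 -0.998] jaw yaw 0.3066 F [-0.18  0.91 -0.3 ] w 0.0474 q [-0.49  0.46  1.24 -0.    1.5  -0.8 ]
```

View pics/w14.png

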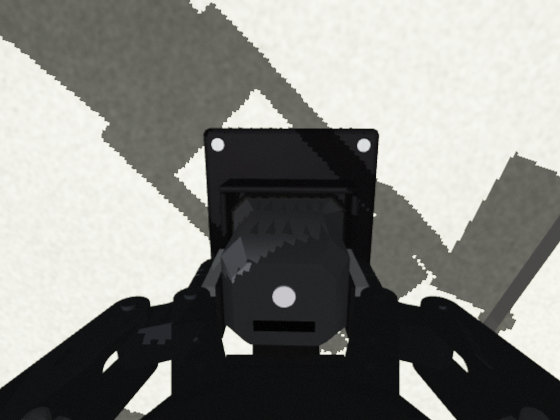

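Call:
play_rows --motion '[{"fingers":0.35,"tx":0,"ty":0,"tz":5,"roll":0},{"fingers":0.35,"tx":0,"ty":0,"tz":8,"roll":0},{"fingers":0.35,"tx":0,"ty":0,"tz":12,"roll":0},{"fingers":0.35,"tx":0,"ty":0,"tz":15,"roll":0},{"fingers":0.35,"tx":0,"ty":0,"tz":20,"roll":0},{"fingers":0.35,"tx":0,"ty":0,"tz":25,"roll":0},{"fingers":0.35,"tx":0,"ty":0,"tz":25,"roll":0},{"fingers":0.35,"tx":0,"ty":0,"tz":25,"roll":0}]'

```text
time: 17.7
ee_pos: [0.61, -0.2627, 0.2328]
eef_rot: [-1.352, 1.037, -0.928]
wrist_force: [0.6, -0.3, -2.1]
width: 0.0477
```

Run:
```python
from h import *
wcap("w15");st()
from cell import vision
p,d=vision.capture("scene");cv2.imwrite("pics/scene15.png",p)
```

```text
t 17.7 pos [ 610.  -262.7  232.8] y [-0.061  0.028 -0.998] jaw yaw 0.3068 F [ 0.62 -0.28 -2.09] w 0.0477 q [-0.49  0.4   1.04 -0.    1.77 -0.8 ]
t 17.75 pos [ 611.6 -263.6  239.4] y [-0.052  0.023 -0.998] jaw yaw 0.3065 F [ 0.31 -1.73  2.05] w 0.0476 q [-0.49  0.39  1.04 -0.    1.77 -0.8 ]
```

View pics/scene15.png

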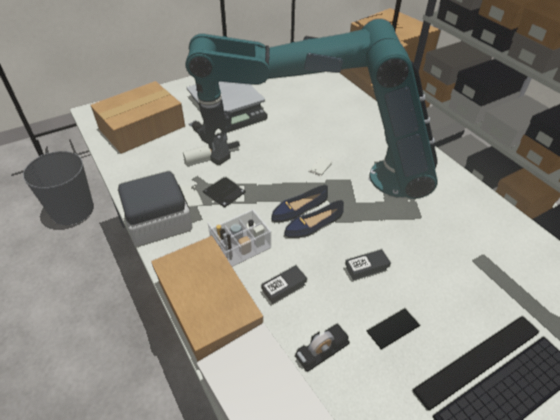

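View pics/w15.png

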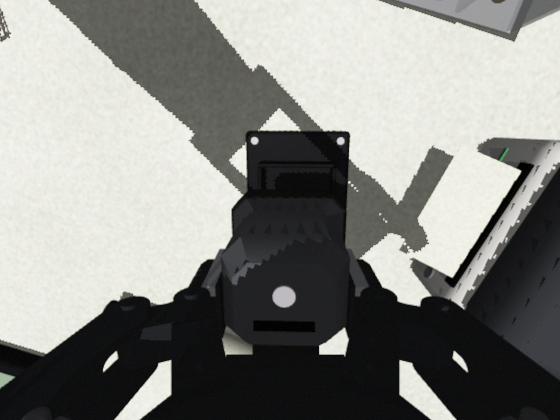

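```bash
cat >> h.py <<'E'
M14=None
def scan(verbose=True):
    s,M=st()
    # grasp reference: TCP pose at grip (yaw .3066, tilt y=(-.054,.025,-.998))
    y=np.array([-.054,.025,-.998]);y/=np.linalg.norm(y);zz=np.array([np.cos(.3066),np.sin(.3066),0]);zz-=y*(y@zz);zz/=np.linalg.norm(zz)
    M0=np.stack([np.cross(y,zz),y,zz],1)
    v=M0.T@np.array([-.0024,.0046,-.0804])
    o=s['ee_pos']+M@v
    A=M@M0.T@R.from_euler('z',.3056).as_matrix()@np.diag([1,1,1])
    print('scanner origin',np.round(o*1000,1),'zaxis',np.round(A[:,2],3),'tilt',round(np.arccos(min(1,A[2,2])),3),'y yaw',round(np.arctan2(A[1,0],A[0,0]),4),
      'to go',np.round([402.7-o[0]*1000,279.4-o[1]*1000,71-o[2]*1000],1),'roll',round(-.184-np.arctan2(A[1,0],A[0,0]),3))
E
python3 -c "
from h import *
scan()"
```

```text
t 17.8 pos [ 611.9 -263.7  237.9] y [-0.051  0.023 -0.998] jaw yaw 0.3065 F [ 0.52  0.34 -1.44] w 0.0476 q [-0.49  0.39  1.04 -0.    1.77 -0.8 ]
scanner origin [ 609.8 -259.3  157.4] zaxis [-0.003  0.002  1.   ] tilt 0.004 y yaw 0.3039 to go [-207.1  538.7  -86.4] roll -0.488
```

Call:
play_rows --motion '[{"fingers":0.35,"tx":-5,"ty":12,"tz":2,"roll":-0.01},{"fingers":0.35,"tx":-10,"ty":24,"tz":2,"roll":-0.03},{"fingers":0.35,"tx":-13,"ty":34,"tz":2,"roll":-0.03},{"fingers":0.35,"tx":-13,"ty":36,"tz":2,"roll":-0.03},{"fingers":0.35,"tx":-13,"ty":36,"tz":2,"roll":-0.03},{"fingers":0.35,"tx":-13,"ty":36,"tz":2,"roll":-0.03},{"fingers":0.35,"tx":-13,"ty":36,"tz":2,"roll":-0.03},{"fingers":0.35,"tx":-13,"ty":36,"tz":2,"roll":-0.03}]'

```text
time: 18.6
ee_pos: [0.5076, -0.0038, 0.242]
eef_rot: [-1.251, 1.225, -1.097]
wrist_force: [0.1, 0.6, -1.8]
width: 0.0475
```

```bash
python3 -c "
from h import *
scan()"
```

```text
t 18.6 pos [507.6  -3.8 242. ] y [-0.062  0.043 -0.997] jaw yaw 0.0684 F [ 0.1  0.6 -1.8] w 0.0475 q [-0.14  0.04  1.45  0.03  1.72 -0.2 ]
scanner origin [505.1   1.7 161.6] zaxis [ 0.016 -0.006  1.   ] tilt 0.017 y yaw 0.0653 to go [-102.4  277.7  -90.6] roll -0.249
```

Call:
play_rows --motion '[{"fingers":0.35,"tx":-13,"ty":36,"tz":0,"roll":-0.03},{"fingers":0.35,"tx":-13,"ty":36,"tz":0,"roll":-0.03},{"fingers":0.35,"tx":-13,"ty":36,"tz":0,"roll":-0.03},{"fingers":0.35,"tx":-13,"ty":34,"tz":0,"roll":-0.03},{"fingers":0.35,"tx":-12,"ty":30,"tz":0,"roll":-0.03},{"fingers":0.35,"tx":-10,"ty":25,"tz":0,"roll":-0.02},{"fingers":0.35,"tx":-8,"ty":18,"tz":0,"roll":-0.02},{"fingers":0.35,"tx":-3,"ty":8,"tz":0,"roll":-0.01}]'

```text
time: 19.4
ee_pos: [0.4026, 0.2337, 0.2299]
eef_rot: [-1.16, 1.392, -1.232]
wrist_force: [0.5, -0.6, -1.6]
width: 0.0473
```

```bash
python3 -c "
from h import *
scan()"
```

```text
t 19.4 pos [402.6 233.7 229.9] y [-0.075  0.057 -0.996] jaw yaw -0.1349 F [ 0.49 -0.55 -1.6 ] w 0.0473 q [ 0.35 -0.07  1.58  0.08  1.68  0.5 ]
scanner origin [399.5 239.7 149.6] zaxis [ 0.037 -0.011  0.999] tilt 0.038 y yaw -0.1379 to go [  3.2  39.7 -78.6] roll -0.046
```

Call:
play_rows --motion '[{"fingers":0.35,"tx":0,"ty":8,"tz":-3,"roll":-0.012},{"fingers":0.35,"tx":1,"ty":10,"tz":-6,"roll":-0.012},{"fingers":0.35,"tx":1,"ty":10,"tz":-8,"roll":-0.012},{"fingers":0.35,"tx":1,"ty":8,"tz":-8,"roll":-0.01},{"fingers":0.35,"tx":0,"ty":3,"tz":-8,"roll":0},{"fingers":0.35,"tx":0,"ty":0,"tz":-5,"roll":0},{"fingers":0.35,"tx":0,"ty":0,"tz":0,"roll":0},{"fingers":0.35,"tx":0,"ty":0,"tz":0,"roll":0}]'

```text
time: 20.2
ee_pos: [0.3992, 0.274, 0.1827]
eef_rot: [-1.146, 1.433, -1.265]
wrist_force: [0.2, 0.4, -1.5]
width: 0.0475
```

```bash
python3 -c "
from h import *
scan();wcap('w16');scan()
from cell import vision
for n in ('scene','top'):
    p,d=vision.capture(n);cv2.imwrite(f'pics/{n}16.png',p);np.savez(n+'16.npz',p=p,d=d)
a=cv2.imread('pics/scene16.png')[170:300,310:440];b=cv2.imread('pics/top16.png')[190:300,140:250]
cv2.imwrite('pics/z16.png',np.hstack([cv2.resize(a,(390,390),interpolation=2),cv2.resize(b,(390,390),interpolation=2)]))
"
```

```text
t 20.2 pos [399.2 274.  182.7] y [-0.083  0.055 -0.995] jaw yaw -0.1833 F [ 0.16  0.41 -1.53] w 0.0475 q [ 0.43 -0.01  1.62  0.08  1.58  0.62]
scanner origin [395.4 279.8 102.4] zaxis [ 0.048 -0.007  0.999] tilt 0.048 y yaw -0.1859 to go [  7.3  -0.4 -31.4] roll 0.002
t 20.2 pos [399.2 274.  182.7] y [-0.083  0.055 -0.995] jaw yaw -0.1833 F [ 0.16  0.41 -1.53] w 0.0475 q [ 0.43 -0.01  1.62  0.08  1.58  0.62]
t 20.25 pos [399.2 274.  182.7] y [-0.083  0.055 -0.995] jaw yaw -0.1834 F [-0.02 -0.2  -0.94] w 0.0478 q [ 0.43 -0.01  1.62  0.08  1.58  0.62]
scanner origin [395.5 279.7 102.5] zaxis [ 0.048 -0.007  0.999] tilt 0.048 y yaw -0.1861 to go [  7.2  -0.3 -31.5] roll 0.002
```

View pics/z16.png

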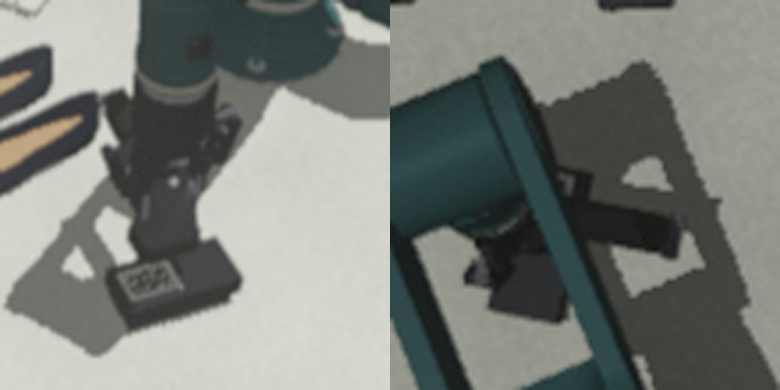

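View pics/w16.png

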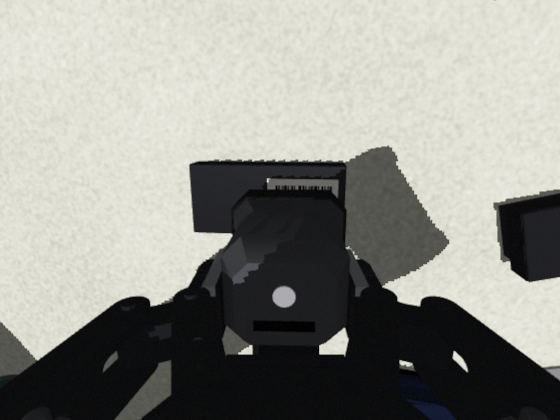

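Call:
play_rows --motion '[{"fingers":0.35,"tx":2,"ty":0,"tz":-3,"roll":0},{"fingers":0.35,"tx":2,"ty":0,"tz":-4,"roll":0},{"fingers":0.35,"tx":2,"ty":0,"tz":-5,"roll":0},{"fingers":0.35,"tx":1,"ty":0,"tz":-5,"roll":0},{"fingers":0.35,"tx":0,"ty":0,"tz":-4,"roll":0},{"fingers":0.35,"tx":0,"ty":0,"tz":-3,"roll":0},{"fingers":0.35,"tx":0,"ty":0,"tz":0,"roll":0},{"fingers":0.35,"tx":0,"ty":0,"tz":0,"roll":0}]'

```text
time: 21.15
ee_pos: [0.4077, 0.2738, 0.1577]
eef_rot: [-1.143, 1.432, -1.266]
wrist_force: [-0.2, 0.3, -2.1]
width: 0.0473
```

```bash
python3 -c "
from h import *
scan();wcap('w17');scan()
"
```

```text
t 21.15 pos [407.7 273.8 157.7] y [-0.081  0.056 -0.995] jaw yaw -0.1841 F [-0.21  0.28 -2.08] w 0.0473 q [0.42 0.02 1.64 0.08 1.53 0.6 ]
scanner origin [404.1 279.7  77.5] zaxis [ 0.045 -0.008  0.999] tilt 0.046 y yaw -0.1869 to go [-1.4 -0.3 -6.5] roll 0.003
t 21.15 pos [407.7 273.8 157.7] y [-0.081  0.056 -0.995] jaw yaw -0.1841 F [-0.21  0.28 -2.08] w 0.0473 q [0.42 0.02 1.64 0.08 1.53 0.6 ]
t 21.2 pos [407.7 273.8 157.8] y [-0.081  0.056 -0.995] jaw yaw -0.1841 F [-0.15  0.67 -2.41] w 0.0478 q [0.42 0.02 1.64 0.08 1.53 0.6 ]
scanner origin [404.1 279.7  77.5] zaxis [ 0.045 -0.008  0.999] tilt 0.046 y yaw -0.1869 to go [-1.4 -0.3 -6.5] roll 0.003
```

View pics/w17.png

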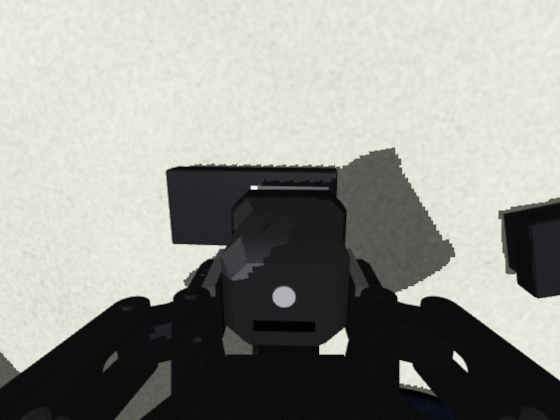

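Call:
play_rows --motion '[{"fingers":0.35,"tx":-1,"ty":0,"tz":-2,"roll":0},{"fingers":0.35,"tx":0,"ty":0,"tz":-2,"roll":0},{"fingers":0.35,"tx":0,"ty":0,"tz":-2,"roll":0},{"fingers":0.35,"tx":0,"ty":0,"tz":0,"roll":0},{"fingers":0.35,"tx":0,"ty":0,"tz":0,"roll":0},{"fingers":0.35,"tx":0,"ty":0,"tz":0,"roll":0},{"fingers":0.35,"tx":0,"ty":0,"tz":0,"roll":0},{"fingers":0.35,"tx":0,"ty":0,"tz":0,"roll":0}]'

```text
time: 22.0
ee_pos: [0.4068, 0.2741, 0.152]
eef_rot: [-1.141, 1.432, -1.266]
wrist_force: [1.3, -0.3, 0.0]
width: 0.0476
```

Run:
```python
from ov import *
scan()
o=[]
for n,(x0,y0,x1,y1) in (('scene',(335,215,405,285)),('top',(150,215,220,285))):
    p,d=vision.capture(n);cv2.imwrite(f'pics/{n}18.png',p)
    v=cv2.resize(p[y0:y1,x0:x1],None,fx=5.7,fy=5.7,interpolation=2);v=(np.clip((v/150.),0,1)**.6*255).astype(np.uint8)
    c=vision.calibration(n)
    draw(v,box3(.3732,.2845,-.184,.13,.06,.02,.045),c,x0,y0,5.7,(0,255,0))
    draw(v,box3(.4027,.2794,-.184,.066,.046,.071,.098),c,x0,y0,5.7,(0,0,255))
    o.append(v)
cv2.imwrite('pics/z18.png',np.hstack(o));scan()
```

```text
t 22.0 pos [406.8 274.1 152. ] y [-0.08   0.056 -0.995] jaw yaw -0.1838 F [ 1.34 -0.32  0.01] w 0.0476 q [0.43 0.03 1.65 0.08 1.52 0.6 ]
scanner origin [403.4 280.   71.8] zaxis [ 0.044 -0.009  0.999] tilt 0.045 y yaw -0.1866 to go [-0.7 -0.6 -0.8] roll 0.003
t 22.1 pos [406.8 274.1 152. ] y [-0.08   0.057 -0.995] jaw yaw -0.1838 F [ 0.89 -0.05 -2.21] w 0.0477 q [0.43 0.03 1.65 0.08 1.52 0.6 ]
scanner origin [403.4 280.   71.8] zaxis [ 0.044 -0.009  0.999] tilt 0.045 y yaw -0.1866 to go [-0.7 -0.6 -0.8] roll 0.003
```

View pics/z18.png

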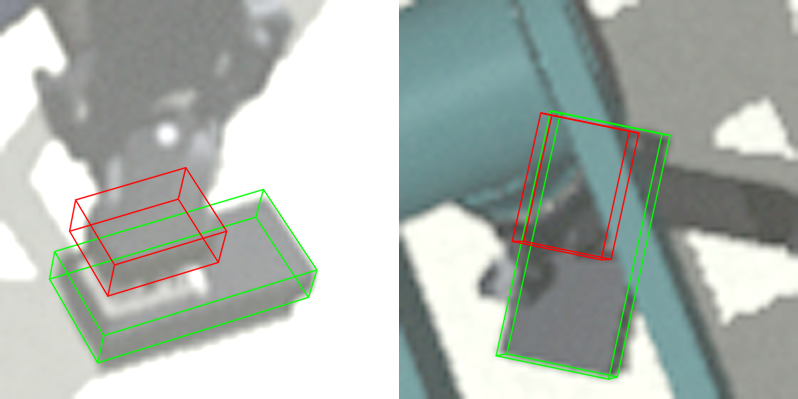

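View pics/scene18.png

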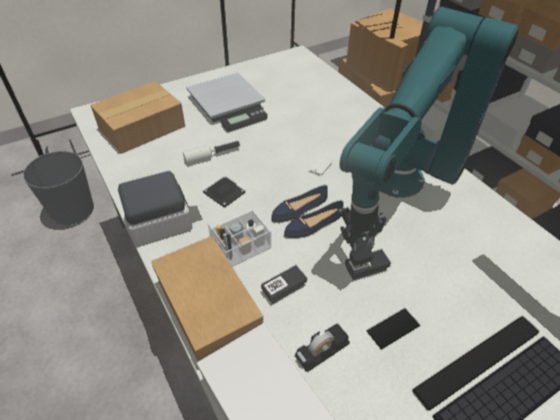

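Run:
```python
from ov import *
p=cv2.imread('pics/scene18.png');x0,y0,x1,y1=338,222,398,282
v=cv2.resize(p[y0:y1,x0:x1],None,fx=9.5,fy=9.5,interpolation=2);v=(np.clip((v/110.),0,1)**.5*255).astype(np.uint8)
cv2.imwrite('pics/z19.png',v)
```

```text
(no output)
```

View pics/z19.png

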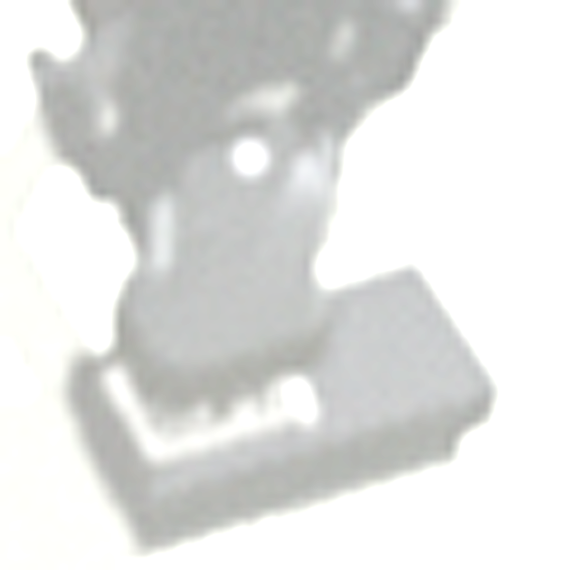

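Run:
```python
from ov import *
p,d=vision.capture('scene');c=vision.calibration('scene');scan()
P=cloud(d,c)
x0,y0,x1,y1=338,222,398,282
a=-.184;ca,sa=np.cos(a),np.sin(a)
Q=P[y0:y1,x0:x1];rel=Q-[.3732,.2845,0]
u=rel[...,0]*ca+rel[...,1]*sa;w=-rel[...,0]*sa+rel[...,1]*ca
for r in range(24,52,1):
    print(y0+r,[f"{u[r,k]*1000:.0f},{w[r,k]*1000:.0f},{Q[r,k,2]*1000:.0f}" for k in range(16,34,3)])
```

```text
t 22.15 pos [406.9 274.1 152. ] y [-0.08   0.057 -0.995] jaw yaw -0.1838 F [ 0.52  0.76 -1.62] w 0.0479 q [0.43 0.03 1.65 0.08 1.52 0.6 ]
scanner origin [403.4 280.   71.8] zaxis [ 0.044 -0.009  0.999] tilt 0.045 y yaw -0.1867 to go [-0.7 -0.6 -0.8] roll 0.003
246 ['65,8,152', '57,11,152', '53,20,161', '44,22,159', '34,22,155', '24,24,153']
247 ['63,7,145', '59,15,153', '54,22,158', '47,27,161', '34,24,152', '25,25,150']
248 ['62,6,138', '58,15,147', '54,23,155', '43,23,150', '33,23,146', '23,24,144']
249 ['63,8,137', '58,16,143', '52,22,148', '42,22,145', '32,23,141', '21,23,137']
250 ['62,8,132', '59,18,141', '52,23,144', '41,22,139', '33,26,141', '20,23,131']
251 ['57,2,118', '57,17,135', '52,24,142', '43,25,139', '33,26,136', '20,24,128']
252 ['58,4,115', '58,19,134', '51,23,136', '41,24,133', '31,25,129', '19,24,123']
253 ['58,5,112', '57,18,128', '51,24,132', '40,24,127', '29,24,122', '19,25,120']
254 ['58,6,109', '56,18,122', '51,26,129', '41,27,126', '28,24,118', '19,25,115']
255 ['60,11,110', '56,19,119', '50,25,123', '38,24,117', '28,24,113', '17,25,109']
256 ['59,10,104', 
[... 663 characters left out ...]
,11,44', '2,16,46']
265 ['48,5,48', '40,8,48', '31,12,49', '19,11,43', '13,17,47', '3,18,45']
266 ['50,9,49', '37,5,39', '33,15,49', '24,18,49', '14,20,47', '6,24,48']
267 ['48,7,41', '43,15,49', '33,16,45', '25,20,47', '14,21,43', '7,26,47']
268 ['52,14,46', '45,18,48', '33,17,42', '25,21,43', '16,24,42', '12,33,52']
269 ['54,16,45', '46,20,46', '37,24,47', '29,28,48', '20,31,48', '9,31,43']
270 ['55,19,44', '46,23,44', '36,24,41', '29,29,44', '19,30,41', '11,34,42']
271 ['58,25,48', '49,27,47', '42,32,49', '31,32,44', '19,31,37', '7,31,31']
272 ['59,27,45', '51,31,47', '39,29,39', '30,33,40', '17,30,29', '9,34,31']
273 ['60,29,44', '53,34,47', '39,31,35', '29,32,32', '17,31,26', '3,28,16']
```

Run:
```python
from ov import *
p,d=vision.capture('scene');c=vision.calibration('scene')
P=cloud(d,c);x0,y0,x1,y1=335,222,400,285
a=-.184;ca,sa=np.cos(a),np.sin(a)
Q=P[y0:y1,x0:x1];rel=Q-[.3732,.2845,0]
u=(rel[...,0]*ca+rel[...,1]*sa)*1000;w=(-rel[...,0]*sa+rel[...,1]*ca)*1000;z=Q[...,2]*1000
m=(z>40)&(z<52);m=cv2.morphologyEx(m.astype(np.uint8),cv2.MORPH_OPEN,np.ones((2,2)))>0
print('lid u',np.percentile(u[m],[0,1,99,100]).round(1),'w',np.percentile(w[m],[0,1,99,100]).round(1),np.median(z[m]))
for lo,hi in((74,82),(78,88),(84,95),(95,105)):
    m=(z>lo)&(z<hi);print(lo,hi,m.sum(),'u',np.percentile(u[m],[1,99]).round(1),'w',np.percentile(w[m],[1,99]).round(1))
```

```text
lid u [-95.3 -89.9  62.2 564.9] w [-48.8 -23.6  33.4 710.4] 45.45545470166989
74 82 24 u [-0.2 63. ] w [-10.9  26. ]
78 88 46 u [ 1.3 63.9] w [-12.2  27.5]
84 95 57 u [ 2.1 64.5] w [-11.6  27.7]
95 105 71 u [ 5.7 64.9] w [-18.7  27.1]
```

```bash
python3 -c "
from h import *
scan()
from cell import ctrl
print(ctrl.job_done());st()"
```

```text
t 22.2 pos [406.8 274.1 152. ] y [-0.08   0.056 -0.995] jaw yaw -0.1838 F [-0.42 -0.1  -2.23] w 0.0474 q [0.43 0.03 1.65 0.08 1.52 0.6 ]
scanner origin [403.4 280.   71.7] zaxis [ 0.044 -0.009  0.999] tilt 0.045 y yaw -0.1866 to go [-0.7 -0.6 -0.7] roll 0.003
the job is handed in; nothing more can be done
None
the job is handed in; nothing more can be done
```

I closed the bracelet box with its lid and let go. I then lifted the scanner out of its holder and handed the job in at 22.2 s, holding it still above the barcode label. No verdict is reported, so the figures below are my own measurements.

- **Lid:** after release, the wrist camera's depth picture put its top about 45 mm above the desk. It was level to about 0.005 rad and turned about 0.002 rad from my fit of the box. Its centre was within about 1.5 mm of that fit. I did not measure the lid separately after fetching the scanner; the last scene picture and depth readings still showed it down on the box.
- **Scanner, from the arm pose and the grasp offset:**
  - The window is about 26 mm above the label and about 1 mm from its centre.
  - The wide side is within 0.003 rad of the lid's length.
  - The scanner tilts about 0.045 rad, because the tool leaned slightly during the moves and the rows cannot command tilt.
- **Disagreement:** the scene camera's coarse depth put the window 2–4 mm off along the lid and perhaps a few millimetres higher. Its picture overlay suggested up to about 12 mm, but the nose edge blends into the bars there. I trusted the depth, which is still within the limits.
- **Other things:** the last scene picture showed nothing visibly out of place. I saw no unexpected contact forces.

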